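# Carry the tilting dish carrier upright to its dock

### The arm

A 6-joint arm with a two-finger parallel gripper is mounted at the origin on the work surface. World frame = base frame: x ahead of the robot, y to its left, z up, the work surface at z = 0. Lengths are in m, angles in rad, forces in N, time in s.
With the tool pointing down it reaches from about 0.3 to 0.775 m from the base axis. Payload 14.6 kg.
Tool frame: the origin (TCP) lies at the very end of the fingers, on their centre line; the grasp point (between the pads) lies 19 mm behind it; z points along the fingers, y is the line along which they close (so a half turn about z gives the same grasp; the last joint's range is limited). The gripper opens to 94 mm and grips with 3 to 60 N. Pads are 16 mm wide; open, the fingers measure 119 mm over their backs; the gripper's body (75 mm by 177 mm) begins 78 mm behind the grasp point.
Start: joints at [-1.182, 0.3, 1.521, -0, 1.321, -0.067], TCP at [0.242, -0.494, 0.205] pointing down, gripper open.
Joint ranges: [-3.03, 3.03], [-0.79, 2.21], [0.23, 2.52], [-1.04, 4.18], [0, 3.07], [-2.55, 2.55]. Speed limits (rad/s): [2.22, 2.22, 2.57, 3.14, 3.14, 3.14].

### API

Orientations are given as [roll, pitch, yaw] about the fixed x, y, z axes, in that order (R = Rz(yaw) Ry(pitch) Rx(roll)).
In Python, from station import ctrl gives the robot as it stands. The module is installed in compiled form; this text tells all that it offers.
- The arm moves only by the tool step_arm, never from a script. Its argument "deltas" is a list of rows, each an object with "dp": the shift along the tool's x, y, z scaled (see below), a list of three; "twist": the turn about the tool's z scaled (see below). In form: [{"dp": [tx, ty, tz], "twist": twist}, ...]. A call has 1 to 12 rows; each row shifts and turns the commanded pose from where the row before left it, along the tool's axes as they then stand; what a row does not reach is not made up. The controller multiplies each number of a shift by 0.04 m and each number of a turn by 4 degrees. A row lasts 1/10 s, in which the tool goes at most 50 mm and 8.59 degrees, less where a joint would pass 70% of its speed; a pose out of reach is approached as far as the arm can. A call with a number of a shift or a turn outside -1 to 1 is refused whole. A call with a gripper value outside its range is refused whole. "gripper" is the opening, from -1 (shut) to 1 (fully open), set as the call begins (left out, the last holds). The fingers move at their own pace and stop on an object; "squeeze" is the grip in N (left out, the last holds). Time passes only in rows, so rows that do not move let the fingers close. It gives the time, the measured TCP pose, the force, the opening and the grip force at its end, in the units of the state.
- ctrl.get_obs(): the state, without advancing time (a new reading comes with each control period).
- ctrl.camera(name): name is "scene" or "top"; returns (picture, depth): 480x640x3 uint8, red, green, blue; 480x640 float32, m along the optical axis (not along the pixel's ray), 0 where there is no reading.
- ctrl.get_calibration(name): a dict with "fx", "fy", "cx", "cy" (pixels), "distortion" ([k1, k2, p1, p2, k3] as OpenCV has them; the pictures are not rectified), "world_to_cam" (4x4, takes a point from world to camera coordinates). Camera axes: x right, y down, z forward; pixel columns grow to the right and rows downward; lengths in m; the calibration is good to about 2 mm. A picture is of the moment at which its call begins. get_calibration takes no time and is no camera call.
- ctrl.hand_in(): hands the job in; it is judged then, once.
Trained networks look in the newest picture that a camera, given by its name, has taken for a name from the list of things; names that differ only in an ending like _2 or _b are one class to them, and where a whole thing is asked for, a point or a joint stands for the part that bears it (a point fixed in the world has none). Each returns a list of dicts, best first, with "conf" (0 to 1); they miss things now and then, are a little off and sometimes report something else, mostly with a low value. They report only what shows in the picture. A call takes as long as a camera call.
- ctrl.spot_in(camera, label): "rect" ([left, top, right, bottom] as shares, 0 to 1, of the picture: columns of its width, rows of its height, round what is visible of it).
- ctrl.cut_out(camera, label): "pixels" (480x640 bool, what is visible of it) and "rect" ([left, top, right, bottom] as shares, 0 to 1, of the picture: columns of its width, rows of its height, round what is visible of it).
The state is a dict: "time_s": time; "qpos": joint angles; "joint_vel": joint speeds; "tau": joint torques, N m; "ee_pos": TCP position; "eef_rot": TCP orientation; "force": force on the tool from outside, world axes, zero at the start; "moment": the same for the moment, N m; "grip_width": finger opening in m; "grip_force": force on a finger pad.
Only numpy, scipy, OpenCV 4.12 (cv2) and the standard library are available. Lean on these libraries where they do the work, as an engineer would, in place of code of your own. Each camera call takes 0.05 s, during which the arm holds its last target. There are 200 camera calls.

### The job

Lift the dish carrier by its blue arch handle about 14 cm off the bench (clear of the dock's sides), bring its leaning dish stack upright by balancing it, and keep the stack upright in the air for at least 6 seconds, before and while it nears the dock. Then set the carrier down flat in the green-sided dock, stack upright between the guide plates, and let go and move clear. Move gently (below 0.3 m/s, no drop), never let the stack swing over to its far stop or tip far, and leave the other dishes, the burner and the wash bottle where they are.

Things in the scene. Friction and masses are not known exactly. Their poses are not given: they have to be found in the camera images.
- carrier: Dish carrier, loose, 0.85 kg with its stack (0.35 kg without). Aluminium base plate 98 (x) by 150 (y) by 12 mm; over it, in its y-z plane, an arch handle: round legs 12 mm thick at y = -69 and +69 mm and a straight blue bar on top along y. It stays level when held by the bar's middle and is tilted about its y axis for balancing. Origin: centre of the underside; z up.
- handle (a point): Centre of the blue handle bar, 230 mm above the carrier's underside; axes of the carrier. The bar runs along y, 150 mm long, 18 mm wide (x), 26 mm high. Grip it here from above, fingers closing along x, with 40 N or more so that it follows the tilting hand. The hinge lies 190 mm below: turn about the hinge, not about the hand, or the base swings.
- stack (a joint): Angle of the dish stack against the carrier's base (rad) about the carrier's y axis, hinge 40 mm above the underside. 0 = square to the base, positive = top leans to the carrier's +x. Stops at -0.35 and +0.35; it starts resting on the -0.35 stop. Hinge spring 0.31 N m/rad towards 0, oil damper 0.08 N m s/rad, almost no dry friction.
- stack_hinge (a point): Middle of the hinge, in the carrier frame (0, 0, 40 mm); axes turn with the stack (z along it, vertical when upright; y = hinge axis). Stack: round pile of culture dishes, radius 50 mm, 12 to 142 mm above the hinge. Nominal mass 0.50 kg (12 % more or less), centre of mass 94 mm above the hinge, moment of inertia about the hinge 0.0057 kg m2.
- stack_top (a point): Top of the steel weight on the stack, 154 mm above the hinge; axes of the stack. The spring is weaker than gravity (0.46 N m/rad), so upright is unstable: left alone the stack sinks to a stop, time constant 0.6 s. Tilting the held base by b about y adds 0.31 b N m in that sense: tilt against the lean from vertical, 0.15 to 0.3 rad to raise it off the stop, then correct continually.
- dock: Fixed dock: white foot plate 170 (x) by 190 (y) by 8 mm; two upright green guide plates, inner faces at x = -54 and +54 mm, 50 mm wide in y, straight up to 105 mm above the bench, tops flaring outwards to 122 mm; two low grey end rims (top 20 mm above the bench), inner faces at y = -80 and +80 mm. Origin: centre of the underside, on the bench; z up.
- dock_seat (a point): Where the centre of the carrier's underside belongs: on top of the dock's foot plate, 8 mm above the bench; axes of the dock. The carrier is lowered in from above, its y axis along the dock's y (either way round), with 5 mm play all round; the guide plates then keep the upright stack (4 mm play each side) from sinking over.
- dish_a: Bystander: loose closed culture dish with amber filling, 90 mm across, 15 mm high. Origin: centre of its underside.
- dish_b: Bystander: loose closed culture dish with red-brown filling, 90 mm across, 15 mm high. Origin: centre of its underside.
- burner: Bystander: loose unlit gas burner, 80 mm foot, 140 mm tall. Origin: centre of its underside.
- washbottle: Bystander: loose white bottle with red cap, 60 mm across, 160 mm tall. Origin: centre of its underside.

How it is judged:
By the outcome, as a careful person would: the job done as asked, in the order asked, and still so for the second after the job is handed in, with the robot touching nothing.
It also fails if it takes over 64 s, if anything falls off the work surface, if the arm or the gripper's body presses on something with over 40 N, if the wrist force passes 120 N, or if a joint passes its speed limit or range.

## Working session

There is one attempt and no reset: what is moved stays moved. The work goes in short steps, Python scripts to look and compute and a tool call to move; the robot and the scene stay as the last step left them, time stands still between calls to the robot, and variables do not carry over. Pictures are saved under pics/ and viewed, at most 10 in all, crops included, and the job is handed in when it is done.

Besides the shell and the picture viewer there is one more tool, called as name(argument=value, ...) on one line, values as JSON. step_arm: Moves the arm, as the interface text tells. Its arguments: {"type":"object","properties":{"deltas":{"type":"array"},"gripper":{"type":"number"},"squeeze":{"type":"number"}},"required":["deltas"]}

```bash
mkdir -p pics
cat > h.py <<'E'
import numpy as np, cv2
from station import ctrl
def cal(n):
    c=ctrl.get_calibration(n); K=np.array([[c['fx'],0,c['cx']],[0,c['fy'],c['cy']],[0,0,1.]])
    return K,np.array(c['distortion'],float),np.array(c['world_to_cam'])
def cloud(n,d):
    K,D,T=cal(n); v,u=np.mgrid[0:480,0:640]
    p=cv2.undistortPoints(np.stack([u,v],-1).reshape(-1,1,2).astype(np.float64),K,D).reshape(480,640,2)
    P=np.dstack([p*d[...,None],d]); W=(P-T[:3,3])@T[:3,:3]
    W[d<=0]=np.nan; return W
def save(n,im): cv2.imwrite('pics/'+n+'.png',im[...,::-1])
E
python3 - <<'E'
from h import *
o=ctrl.get_obs(); print({k:np.round(v,3).tolist() for k,v in o.items()})
for n in('scene','top'):
    im,d=ctrl.camera(n); save(n+'0',im); W=cloud(n,d); np.save(n+'0.npy',W)
    T=cal(n)[2]; print(n,'cam at',(-T[:3,:3].T@T[:3,3]).round(3), 'axis',T[2,:3].round(2))
    for l in ('carrier','handle','stack','stack_top','dock','dish_a','burner','washbottle'):
        for r in ctrl.cut_out(n,l)[:2]:
            w=W[r['pixels']]; w=w[~np.isnan(w[:,0])]
            print(l,round(r['conf'],2),(np.array(r['rect'])*[640,480,640,480]).round().tolist(),np.median(w,0).round(3),np.percentile(w,98,axis=0).round(3),np.percentile(w,2,axis=0).round(3))
print(ctrl.get_obs()['time_s'])
E
```

```text
{'time_s': 0.0, 'qpos': [-1.182, 0.3, 1.522, -0.0, 1.321, -0.067], 'joint_vel': [0.001, 0.001, 0.0, -0.001, 0.001, -0.0], 'tau': [-0.001, -53.181, -35.274, 0.071, 0.024, -0.0], 'ee_pos': [0.242, -0.494, 0.205], 'eef_rot': [-3.14, -0.0, 0.456], 'force': [0.767, -0.156, 0.569], 'moment': [0.007, 0.011, 0.033], 'grip_force': 0.0, 'grip_width': 0.094}
scene cam at [ 0.909 -0.65   1.139] axis [-0.27  0.55 -0.79]
carrier 0.83 [285.0, 144.0, 350.0, 254.0] [0.502 0.179 0.12 ] [0.546 0.276 0.243] [0.415 0.13  0.003]
handle 0.91 [287.0, 141.0, 353.0, 253.0] [0.502 0.179 0.12 ] [0.546 0.275 0.243] [0.417 0.13  0.004]
stack 0.87 [291.0, 166.0, 340.0, 232.0] [0.493 0.181 0.139] [0.535 0.243 0.19 ] [0.413 0.156 0.051]
stack_top 0.82 [286.0, 163.0, 338.0, 234.0] [0.493 0.181 0.138] [0.535 0.24  0.188] [0.414 0.156 0.056]
dock 0.98 [204.0, 327.0, 314.0, 428.0] [ 0.557 -0.244  0.008] [ 0.642 -0.147  0.119] [ 0.477 -0.326  0.003]
dish_a 0.92 [278.0, 287.0, 317.0, 319.0] [ 0.546 -0.033  0.013] [0.585 0.009 0.018] [ 0.505 -0.07   0.002]
dish_a 0.88 [227.0, 254.0, 265.0, 286.0] [ 0.385 -0.007  0.013] [0.
[... 756 characters left out ...]
340.0] [0.458 0.201 0.176] [0.534 0.25  0.192] [0.409 0.16  0.062]
stack_top 0.67 [202.0, 271.0, 270.0, 340.0] [0.458 0.201 0.176] [0.534 0.25  0.192] [0.41  0.16  0.065]
dock 0.63 [401.0, 227.0, 498.0, 312.0] [ 0.556 -0.228  0.009] [ 0.639 -0.14   0.119] [ 0.474 -0.323  0.003]
dish_a 0.93 [320.0, 329.0, 364.0, 374.0] [0.381 0.    0.015] [0.42 0.04 0.02] [ 0.342 -0.039  0.007]
dish_a 0.72 [332.0, 252.0, 373.0, 296.0] [ 0.541 -0.024  0.015] [0.582 0.016 0.02 ] [ 0.5   -0.063  0.003]
burner 0.8 [340.0, 142.0, 380.0, 189.0] [ 0.765 -0.029  0.02 ] [0.808 0.004 0.142] [ 0.734 -0.066  0.007]
washbottle 0.9 [213.0, 175.0, 247.0, 208.0] [0.698 0.225 0.108] [0.729 0.255 0.163] [0.678 0.205 0.016]
0.9
```

```bash
ls; ls pics
```

```text
h.py
pics
scene0.npy
top0.npy
scene0.png
top0.png
```

View pics/scene0.png

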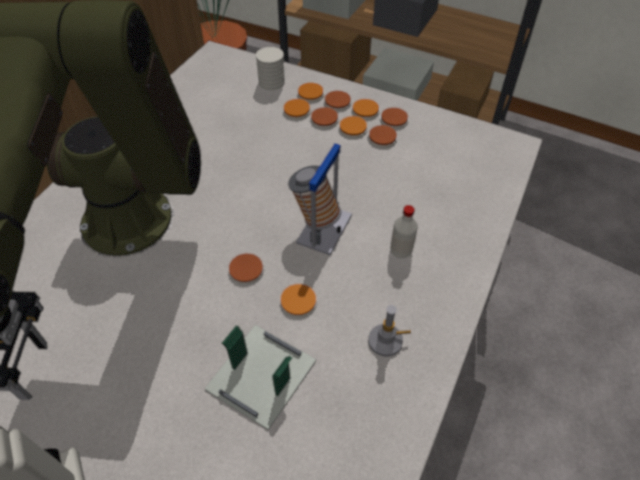

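Run:
```python
from h import *
for n in('scene','top'):
    W=np.load(n+'0.npy'); im=cv2.imread(f'pics/{n}0.png')
    hsv=cv2.cvtColor(im,cv2.COLOR_BGR2HSV)
    X=W[...,0];Y=W[...,1];Z=W[...,2]
    def fit(m,nm):
        w=W[m&~np.isnan(X)]
        if len(w)<10: print(nm,len(w));return
        r=cv2.minAreaRect(w[:,:2].astype(np.float32)*1000); c,v=np.linalg.eigh(np.cov(w[:,:2].T))
        print(n,nm,len(w),'mean',w.mean(0).round(4),'rect',np.round(r[0],1),np.round(r[1],1),round(r[2],1),'axis deg',np.degrees(np.arctan2(v[1,1],v[0,1])).round(1),'zmax',np.percentile(w[:,2],[2,50,98]).round(3))
    near=(abs(X-.49)<.15)&(abs(Y-.2)<.12)
    fit(near&(Z>.225),'bar top')
    blue=(hsv[...,0]>95)&(hsv[...,0]<130)&(hsv[...,1]>120)
    fit(near&blue,'blue'); 
    dk=(abs(X-.557)<.14)&(abs(Y+.235)<.14)
    green=(hsv[...,0]>35)&(hsv[...,0]<90)&(hsv[...,1]>80)
    fit(dk&green,'green'); fit(dk&(Z>.11),'green tops'); fit(dk&(Z<.03)&(Z>.004),'foot')
    fit(dk&(Z>.014)&(Z<.026),'rims')
    fit(near&(Z>.16)&(Z<.21),'stacktop'); fit(near&(Z>.004)&(Z<.02),'base')
```

```text
scene bar top 468 mean [0.5018 0.1982 0.239 ] rect [499.6 205.8] [ 19.9 154. ] 2.3 axis deg 92.4 zmax [0.226 0.241 0.245]
scene blue 429 mean [0.5031 0.1932 0.2382] rect [500.1 203.7] [ 19.  149.8] 2.3 axis deg 91.8 zmax [0.223 0.24  0.245]
scene green 798 mean [ 0.5482 -0.2365  0.0808] rect [ 561.4 -237. ] [ 47.3 141.6] 83.6 axis deg 172.9 zmax [0.021 0.083 0.123]
scene green tops 323 mean [ 0.5517 -0.2331  0.1177] rect [ 559.  -232.4] [ 52.5 147.3] 84.8 axis deg 174.7 zmax [0.111 0.118 0.124]
scene foot 5376 mean [ 0.5616 -0.2401  0.0089] rect [ 557.3 -234.9] [277.4 279.2] 0.0 axis deg 87.5 zmax [0.004 0.008 0.022]
scene rims 483 mean [ 0.559  -0.2398  0.0194] rect [ 565.3 -235.1] [189.4 134.6] 76.5 axis deg 84.0 zmax [0.014 0.019 0.025]
scene stacktop 761 mean [0.4644 0.192  0.1764] rect [457.  200.4] [ 98.  149.8] 2.8 axis deg 97.7 zmax [0.161 0.175 0.204]
scene base 931 mean [0.5131 0.1815 0.0098] rect [491.1 199.9] [294.5 232.6] 1.8 axis deg 56.0 zmax [0.004 0.01  0.016]
top bar top 934 mean [0.4983 0.2069 0.242 ] rect [499.  207.4] [ 18.3 149.1] 2.1 axis deg 92.1 zmax [0.228 0
[... 174 characters left out ...]
rect [ 557.3 -231.9] [ 44.7 136.6] 84.3 axis deg 175.3 zmax [0.106 0.118 0.125]
top green tops 392 mean [ 0.5599 -0.2321  0.118 ] rect [ 557.6 -232. ] [ 49.7 144.4] 84.6 axis deg 174.2 zmax [0.111 0.119 0.125]
top foot 6853 mean [ 0.5547 -0.2317  0.0088] rect [ 556.4 -235. ] [279.9 278.7] 90.0 axis deg 84.5 zmax [0.004 0.008 0.021]
top rims 473 mean [ 0.558  -0.2337  0.0194] rect [ 554.1 -228.4] [183.3 153.8] 83.4 axis deg 84.3 zmax [0.014 0.02  0.025]
top stacktop 2049 mean [0.4537 0.2042 0.1781] rect [452.7 200.5] [ 91.6 143.6] 6.0 axis deg 100.2 zmax [0.161 0.18  0.193]
top base 1479 mean [0.4984 0.1806 0.0089] rect [490.  200.2] [239.8 299.2] 89.9 axis deg -166.8 zmax [0.004 0.009 0.016]
```

View pics/top0.png

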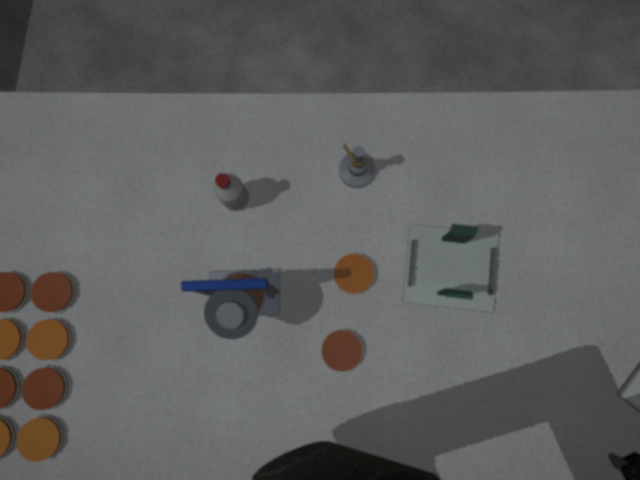

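Run:
```python
from h import *
W=np.load('scene0.npy'); print(W[430:480:12,5:90:12].round(2).tolist())
W=np.load('top0.npy'); print(W[450,500].round(2), W[390,635].round(2))
```

```text
[[[0.34, -0.61, 0.3], [0.35, -0.6, 0.29], [0.18, -0.57, -0.0], [0.2, -0.56, 0.0], [0.23, -0.55, 0.0], [0.25, -0.53, -0.0], [0.27, -0.52, 0.0], [0.3, -0.51, -0.0]], [[0.36, -0.63, 0.31], [0.36, -0.62, 0.28], [0.36, -0.6, 0.25], [0.22, -0.58, -0.0], [0.24, -0.57, 0.0], [0.27, -0.55, 0.0], [0.29, -0.54, 0.0], [0.31, -0.53, -0.0]], [[0.37, -0.64, 0.31], [0.38, -0.63, 0.29], [0.38, -0.62, 0.26], [0.36, -0.61, 0.2], [0.32, -0.59, 0.1], [0.3, -0.58, 0.03], [0.32, -0.56, 0.02], [0.33, -0.55, 0.0]], [[0.38, -0.65, 0.31], [0.39, -0.64, 0.29], [0.39, -0.63, 0.26], [0.38, -0.62, 0.21], [0.36, -0.61, 0.15], [0.32, -0.6, 0.03], [0.34, -0.58, 0.03], [0.35, -0.57, 0.0]], [[0.37, -0.67, 0.27], [0.38, -0.66, 0.25], [0.39, -0.65, 0.24], [0.39, -0.64, 0.21], [0.38, -0.63, 0.17], [0.37, -0.62, 0.1], [0.36, -0.6, 0.03], [0.36, -0.59, -0.0]]]
[ 0.19 -0.32 -0.  ] [ 0.31 -0.58  0.03]
```

step_arm(deltas=[{"dp": [-0.1, 0, -0.5], "twist": 0}, {"dp": [-0.1, 0, -0.5], "twist": 0}])

```text
time_s: 1.1
ee_pos: [0.2348, -0.4972, 0.2457]
eef_rot: [-3.14, -0.0, 0.456]
force: [0.4, 0.5, -0.7]
grip_width: 0.0936
grip_force: 0.0
```

step_arm(deltas=[{"dp": [-0.61, 0.22, -0.36], "twist": 0}, {"dp": [-0.61, 0.22, -0.36], "twist": 0}, {"dp": [-0.61, 0.22, -0.36], "twist": 0}, {"dp": [-0.61, 0.22, -0.36], "twist": 0}, {"dp": [-0.61, 0.22, -0.36], "twist": 0}, {"dp": [-0.61, 0.22, -0.36], "twist": 0}, {"dp": [-0.61, 0.22, -0.36], "twist": 0}, {"dp": [-0.61, 0.22, -0.36], "twist": 0}, {"dp": [-0.61, 0.22, -0.36], "twist": 0}, {"dp": [-0.61, 0.22, -0.36], "twist": 0}, {"dp": [-0.61, 0.22, -0.36], "twist": 0}, {"dp": [-0.61, 0.22, -0.36], "twist": 0}])

```text
time_s: 2.3
ee_pos: [0.0208, -0.7186, 0.4167]
eef_rot: [3.141, 0.0, 0.455]
force: [0.2, 0.2, 1.4]
grip_width: 0.094
grip_force: 0.0
```

step_arm(deltas=[{"dp": [-0.44, 0.9, 0], "twist": 0}, {"dp": [-0.44, 0.9, 0], "twist": 0}, {"dp": [-0.44, 0.9, 0], "twist": 0}, {"dp": [-0.44, 0.9, 0], "twist": 0}])

```text
time_s: 2.7
ee_pos: [0.0193, -0.7789, 0.3604]
eef_rot: [3.076, 0.03, 0.455]
force: [0.6, -0.2, -1.1]
grip_width: 0.094
grip_force: 0.0
```

Run:
```python
from h import *
print(ctrl.get_obs()['qpos'])
```

```text
[-1.59426055  0.90806866  0.23573027  0.00390715  1.92529145 -0.47767243]
```

step_arm(deltas=[{"dp": [-0.44, 0.9, -0.4], "twist": 0}, {"dp": [-0.44, 0.9, -0.4], "twist": 0}, {"dp": [-0.44, 0.9, -0.4], "twist": 0}, {"dp": [-0.44, 0.9, -0.4], "twist": 0}, {"dp": [-0.44, 0.9, -0.4], "twist": 0}, {"dp": [-0.44, 0.9, -0.4], "twist": 0}])

```text
time_s: 3.3
ee_pos: [0.0152, -0.8105, 0.382]
eef_rot: [2.939, 0.093, 0.446]
force: [-0.4, -0.3, -0.2]
grip_width: 0.0942
grip_force: 0.0
```

step_arm(deltas=[{"dp": [-0.44, 0.9, -0.4], "twist": 0}, {"dp": [-0.44, 0.9, -0.4], "twist": 0}, {"dp": [-0.44, 0.9, -0.4], "twist": 0}, {"dp": [-0.44, 0.9, -0.4], "twist": 0}, {"dp": [-0.44, 0.9, -0.4], "twist": 0}, {"dp": [-0.44, 0.9, -0.4], "twist": 0}, {"dp": [-0.44, 0.9, -0.4], "twist": 0}, {"dp": [-0.44, 0.9, -0.4], "twist": 0}, {"dp": [-0.44, 0.9, -0.4], "twist": 0}, {"dp": [-0.44, 0.9, -0.4], "twist": 0}])

```text
time_s: 4.3
ee_pos: [0.0098, -0.8317, 0.4719]
eef_rot: [2.709, 0.193, 0.413]
force: [0.8, 0.8, 0.5]
grip_width: 0.094
grip_force: 0.0
```

```bash
cat >> h.py <<'E'
from scipy.spatial.transform import Rotation as Ro
def pose(o=None):
    o=o or ctrl.get_obs(); return np.array(o['ee_pos']),Ro.from_euler('xyz',o['eef_rot'])
E
python3 - <<'E'
from h import *
p,R=pose(); print(p,R.as_matrix().round(4),ctrl.get_obs()['qpos'].round(3) if 0 else np.round(ctrl.get_obs()['qpos'],3))
E
```

```text
[ 0.00977502 -0.83169505  0.47193629] [[ 0.8989  0.438   0.0084]
 [ 0.3937 -0.7992 -0.4543]
 [-0.1923  0.4116 -0.8908]] [-1.612  0.795  0.236  0.027  1.64  -0.488]
```

```bash
cat >> h.py <<'E'
def rows(P,R,targets,twists,nd=2):
    """targets: TCP world positions per row; twists: deg per row. Prints rows, tracking rounding."""
    P=P.copy(); out=[]
    for t,w in zip(targets,twists):
        dp=np.round(R.inv().apply(t-P)/.04,nd); tw=round(w/4,nd)
        P=P+R.apply(dp*.04); R=R*Ro.from_euler('z',tw*4,degrees=True)
        out.append('{"dp": [%g, %g, %g], "twist": %g}'%(*dp,tw))
    for i in range(0,len(out),12): print('['+', '.join(out[i:i+12])+']')
    return P,R
def line(a,b,n): return [a+(b-a)*(i+1)/n for i in range(n)]
E
python3 - <<'E'
from h import *
p,R=pose(); via=np.array([.36,-.1,.42]); end=np.array([.4992,.1975,.33])
tg=line(p,via,28)+line(via,end,12)
P,R=rows(p,R,tg,[-4]*16+[-.96]+[0]*23); print(P,R.as_matrix().round(3), np.linalg.norm(tg[1]-tg[0]),np.linalg.norm(tg[-1]-tg[-2]))
E
```

```text
[{"dp": [0.55, -0.4, -0.25], "twist": -1}, {"dp": [0.57, -0.37, -0.26], "twist": -1}, {"dp": [0.6, -0.32, -0.25], "twist": -1}, {"dp": [0.62, -0.29, -0.25], "twist": -1}, {"dp": [0.64, -0.23, -0.25], "twist": -1}, {"dp": [0.65, -0.2, -0.26], "twist": -1}, {"dp": [0.66, -0.14, -0.25], "twist": -1}, {"dp": [0.68, -0.1, -0.25], "twist": -1}, {"dp": [0.67, -0.06, -0.26], "twist": -1}, {"dp": [0.68, -0, -0.25], "twist": -1}, {"dp": [0.68, 0.04, -0.25], "twist": -1}, {"dp": [0.68, 0.09, -0.25], "twist": -1}]
[{"dp": [0.66, 0.14, -0.26], "twist": -1}, {"dp": [0.66, 0.18, -0.25], "twist": -1}, {"dp": [0.64, 0.23, -0.25], "twist": -1}, {"dp": [0.62, 0.27, -0.26], "twist": -1}, {"dp": [0.61, 0.31, -0.25], "twist": -0.24}, {"dp": [0.6, 0.33, -0.25], "twist": 0}, {"dp": [0.59, 0.32, -0.25], "twist": 0}, {"dp": [0.6, 0.33, -0.26], "twist": 0}, {"dp": [0.6, 0.32, -0.25], "twist": 0}, {"dp": [0.6, 0.33, -0.25], "twist": 0}, {"dp": [0.59, 0.32, -0.25], "twist": 0}, {"dp": [0.6, 0.33, -0.26], "twist": 0}]
[{"dp": [0.6, 0.32, -0.25], "twist": 0}, {"dp": [0.6, 0.33, -0.25], "twist": 0}, {"dp": [0.6, 0.32, -0.26], "twist": 0}, {"dp": [0.59, 0.33, -0.25], "twist": 0}, {"dp": [0.64, 0.3, -0.11], "twist": 0}, {"dp": [0.63, 0.3, -0.11], "twist": 0}, {"dp": [0.63, 0.3, -0.12], "twist": 0}, {"dp": [0.63, 0.3, -0.11], "twist": 0}, {"dp": [0.64, 0.3, -0.11], "twist": 0}, {"dp": [0.63, 0.3, -0.11], "twist": 0}, {"dp": [0.63, 0.31, -0.11], "twist": 0}, {"dp": [0.63, 0.3, -0.12], "twist": 0}]
[{"dp": [0.64, 0.3, -0.11], "twist": 0}, {"dp": [0.63, 0.3, -0.11], "twist": 0}, {"dp": [0.63, 0.3, -0.11], "twist": 0}, {"dp": [0.63, 0.3, -0.11], "twist": 0}]
[0.49910421 0.19730845 0.32992404] [[-0.016  1.     0.008]
 [ 0.891  0.018 -0.454]
 [-0.454  0.    -0.891]] 0.029030520605454392 0.028380217337277577
```

step_arm(deltas=[{"dp": [0.55, -0.4, -0.25], "twist": -1}, {"dp": [0.57, -0.37, -0.26], "twist": -1}, {"dp": [0.6, -0.32, -0.25], "twist": -1}, {"dp": [0.62, -0.29, -0.25], "twist": -1}, {"dp": [0.64, -0.23, -0.25], "twist": -1}, {"dp": [0.65, -0.2, -0.26], "twist": -1}, {"dp": [0.66, -0.14, -0.25], "twist": -1}, {"dp": [0.68, -0.1, -0.25], "twist": -1}, {"dp": [0.67, -0.06, -0.26], "twist": -1}, {"dp": [0.68, 0, -0.25], "twist": -1}, {"dp": [0.68, 0.04, -0.25], "twist": -1}, {"dp": [0.68, 0.09, -0.25], "twist": -1}])

```text
time_s: 5.5
ee_pos: [0.1616, -0.5253, 0.4518]
eef_rot: [2.987, 0.447, 1.245]
force: [0.6, 0.6, -0.2]
grip_width: 0.094
grip_force: 0.0
```

step_arm(deltas=[{"dp": [0.66, 0.14, -0.26], "twist": -1}, {"dp": [0.66, 0.18, -0.25], "twist": -1}, {"dp": [0.64, 0.23, -0.25], "twist": -1}, {"dp": [0.62, 0.27, -0.26], "twist": -1}, {"dp": [0.61, 0.31, -0.25], "twist": -0.24}, {"dp": [0.6, 0.33, -0.25], "twist": 0}, {"dp": [0.59, 0.32, -0.25], "twist": 0}, {"dp": [0.6, 0.33, -0.26], "twist": 0}, {"dp": [0.6, 0.32, -0.25], "twist": 0}, {"dp": [0.6, 0.33, -0.25], "twist": 0}, {"dp": [0.59, 0.32, -0.25], "twist": 0}, {"dp": [0.6, 0.33, -0.26], "twist": 0}])

```text
time_s: 6.7
ee_pos: [0.3161, -0.2139, 0.4317]
eef_rot: [3.131, 0.47, 1.571]
force: [0.6, 0.2, 0.7]
grip_width: 0.0936
grip_force: 0.0
```

step_arm(deltas=[{"dp": [0.6, 0.32, -0.25], "twist": 0}, {"dp": [0.6, 0.33, -0.25], "twist": 0}, {"dp": [0.6, 0.32, -0.26], "twist": 0}, {"dp": [0.59, 0.33, -0.25], "twist": 0}, {"dp": [0.64, 0.3, -0.11], "twist": 0}, {"dp": [0.63, 0.3, -0.11], "twist": 0}, {"dp": [0.63, 0.3, -0.12], "twist": 0}, {"dp": [0.63, 0.3, -0.11], "twist": 0}, {"dp": [0.64, 0.3, -0.11], "twist": 0}, {"dp": [0.63, 0.3, -0.11], "twist": 0}, {"dp": [0.63, 0.31, -0.11], "twist": 0}, {"dp": [0.63, 0.3, -0.12], "twist": 0}])

```text
time_s: 7.9
ee_pos: [0.4639, 0.087, 0.3656]
eef_rot: [3.132, 0.469, 1.571]
force: [0.1, -0.5, -0.1]
grip_width: 0.0939
grip_force: 0.0
```

Run:
```python
from h import *
p,R=pose(); M=R.as_matrix(); print(p,M.round(4),np.round(ctrl.get_obs()['qpos'],3))
tw=np.degrees(np.arctan2(M[2,1],-M[2,0])) ; print('twist fix?',tw)
a=np.array([.4992,.1975,.31]); b=np.array([.4992,.1975,.215])
rows(p,R,line(p,a,5)+line(a,b,5),[0]*10)
```

```text
[0.46386151 0.08703296 0.36561509] [[-5.000e-04  1.000e+00  9.900e-03]
 [ 8.921e-01  4.900e-03 -4.518e-01]
 [-4.518e-01  8.600e-03 -8.921e-01]] [ 0.354  0.135  1.422 -0.448  1.731  0.311]
twist fix? 1.0928774746786096
[{"dp": [0.62, 0.18, 0], "twist": 0}, {"dp": [0.62, 0.17, 0], "twist": 0}, {"dp": [0.61, 0.18, 0], "twist": 0}, {"dp": [0.62, 0.18, 0], "twist": 0}, {"dp": [0.62, 0.17, 0], "twist": 0}, {"dp": [0.22, 0, 0.43], "twist": 0}, {"dp": [0.21, -0, 0.42], "twist": 0}, {"dp": [0.22, -0.01, 0.42], "twist": 0}, {"dp": [0.21, -0, 0.43], "twist": 0}, {"dp": [0.21, -0.01, 0.42], "twist": 0}]
```

step_arm(deltas=[{"dp": [0.62, 0.18, 0], "twist": -0.27}, {"dp": [0.62, 0.18, 0], "twist": 0}, {"dp": [0.61, 0.19, 0], "twist": 0}, {"dp": [0.62, 0.19, 0], "twist": 0}, {"dp": [0.62, 0.18, 0], "twist": 0}, {"dp": [0.22, 0, 0.43], "twist": 0}, {"dp": [0.21, 0, 0.42], "twist": 0}, {"dp": [0.22, 0, 0.42], "twist": 0}, {"dp": [0.21, 0, 0.43], "twist": 0}, {"dp": [0.21, 0, 0.42], "twist": 0}])

```text
time_s: 8.9
ee_pos: [0.4983, 0.1967, 0.2143]
eef_rot: [-3.141, 0.469, 1.592]
force: [-0.1, -0.4, 0.4]
grip_width: 0.094
grip_force: 0.0
```

Run:
```python
from h import *
p,R=pose(); M=R.as_matrix(); print(p,M.round(4))
im,d=ctrl.camera('scene'); W=cloud('scene',d); save('s1',cv2.resize(im[90:270,200:440],None,fx=3,fy=3))
hsv=cv2.cvtColor(im,cv2.COLOR_RGB2HSV); m=(hsv[...,0]>95)&(hsv[...,0]<130)&(hsv[...,1]>120)&(W[...,2]>.2)&(W[...,2]<.26)&(abs(W[...,0]-.5)<.05)
w=W[m]; print(len(w)); r=cv2.minAreaRect(w[:,:2].astype(np.float32)*1000); print(r)
```

```text
[0.49827146 0.19668323 0.21426023] [[-1.930e-02  9.998e-01  9.600e-03]
 [ 8.920e-01  2.160e-02 -4.515e-01]
 [-4.516e-01 -2.000e-04 -8.922e-01]]
424
((501.2156982421875, 203.52239990234375), (17.050416946411133, 149.03826904296875), 1.7330176830291748)
```

View pics/s1.png

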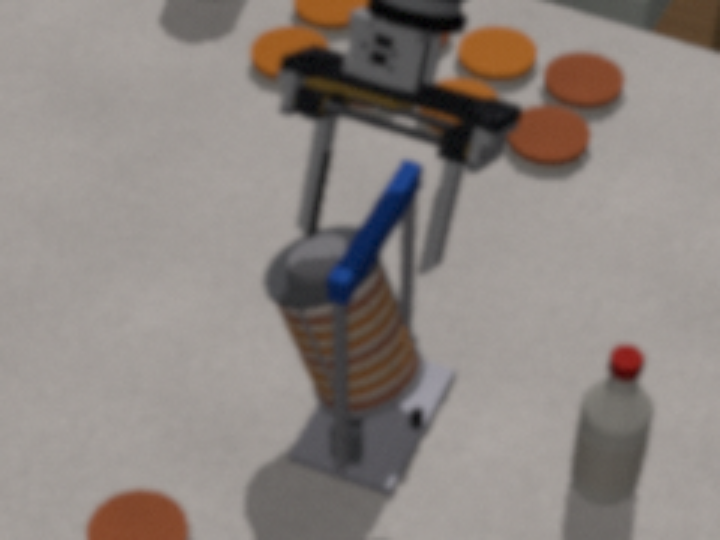

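step_arm(deltas=[{"dp": [0, 0, 0], "twist": 0}, {"dp": [0, 0, 0], "twist": 0}, {"dp": [0, 0, 0], "twist": 0}, {"dp": [0, 0, 0], "twist": 0}, {"dp": [0, 0, 0], "twist": 0}, {"dp": [0, 0, 0], "twist": 0}, {"dp": [0, 0, 0], "twist": 0}, {"dp": [0, 0, 0], "twist": 0}], gripper=-1, squeeze=58)

```text
time_s: 9.75
ee_pos: [0.4982, 0.1966, 0.2146]
eef_rot: [-3.14, 0.469, 1.593]
force: [-0.1, 0.3, -0.6]
grip_width: 0.0332
grip_force: 0.0
```

Run:
```python
from h import *
p,R=pose(); print(p)
u=np.array([0,0,.145]); n=10
s=np.r_[.02,.06,.11,.12,.12,.12,.12,.12,.12,.07,.02]; s=np.cumsum(s/s.sum())
rows(p,R,[p+u*k for k in s],[0]*len(s))
```

```text
[0.49820209 0.19661556 0.21462954]
[{"dp": [-0.03, -0, -0.06], "twist": 0}, {"dp": [-0.1, -0, -0.2], "twist": 0}, {"dp": [-0.18, -0, -0.35], "twist": 0}, {"dp": [-0.2, -0, -0.39], "twist": 0}, {"dp": [-0.2, -0, -0.39], "twist": 0}, {"dp": [-0.19, -0, -0.39], "twist": 0}, {"dp": [-0.2, -0, -0.39], "twist": 0}, {"dp": [-0.2, -0, -0.38], "twist": 0}, {"dp": [-0.19, -0, -0.39], "twist": 0}, {"dp": [-0.12, -0, -0.23], "twist": 0}, {"dp": [-0.03, -0, -0.06], "twist": 0}]
```

Still closing; wait, then lift.

step_arm(deltas=[{"dp": [0, 0, 0], "twist": 0}, {"dp": [0, 0, 0], "twist": 0}, {"dp": [0, 0, 0], "twist": 0}, {"dp": [0, 0, 0], "twist": 0}])

```text
time_s: 10.15
ee_pos: [0.4981, 0.1966, 0.2144]
eef_rot: [-3.14, 0.469, 1.593]
force: [0.1, 0.0, -3.4]
grip_width: 0.0176
grip_force: 57.9
```

step_arm(deltas=[{"dp": [-0.03, 0, -0.06], "twist": 0}, {"dp": [-0.1, 0, -0.2], "twist": 0}, {"dp": [-0.18, 0, -0.35], "twist": 0}, {"dp": [-0.2, 0, -0.39], "twist": 0}, {"dp": [-0.2, 0, -0.39], "twist": 0}, {"dp": [-0.19, 0, -0.39], "twist": 0}, {"dp": [-0.2, 0, -0.39], "twist": 0}, {"dp": [-0.2, 0, -0.38], "twist": 0}, {"dp": [-0.19, 0, -0.39], "twist": 0}, {"dp": [-0.12, 0, -0.23], "twist": 0}, {"dp": [-0.03, 0, -0.06], "twist": 0}])

```text
time_s: 11.25
ee_pos: [0.4984, 0.1966, 0.3612]
eef_rot: [3.141, 0.468, 1.592]
force: [0.8, 0.7, -8.4]
grip_width: 0.0178
grip_force: 57.9
```

Run:
```python
from h import *
o=ctrl.get_obs(); p,R=pose(o); print(o['time_s'],p,R.as_matrix().round(3),np.round(o['force'],2),np.round(o['moment'],2),np.round(o['qpos'],3))
for n in('top','scene'):
    im,d=ctrl.camera(n); W=cloud(n,d); np.save(n+'2.npy',W)
    cv2.imwrite(f'{n}2.png',im[...,::-1])
    if n=='scene': save('s2',cv2.resize(im[60:240,200:440],None,fx=3,fy=3))
    else: save('t2',cv2.resize(im[180:390,110:390],None,fx=2.5,fy=2.5))
```

```text
11.25 [0.49844684 0.19659821 0.36119599] [[-0.019  1.     0.01 ]
 [ 0.892  0.021 -0.451]
 [-0.451  0.001 -0.892]] [ 0.78  0.74 -8.44] [ 0.93 -0.31  0.06] [ 0.509  0.334  1.188 -0.425  1.828  0.422]
```

View pics/s2.png

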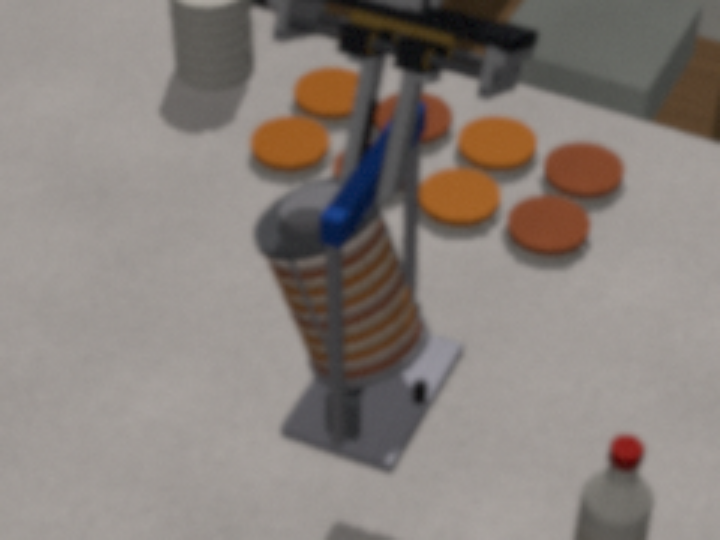

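View pics/t2.png

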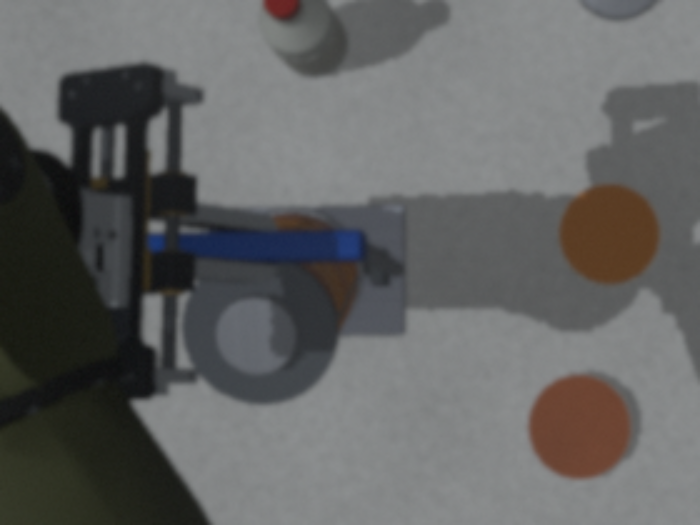

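```bash
cat > bal.py <<'E'
from h import *
from scipy.optimize import least_squares
Rg=Ro.from_euler('xyz',[3.141,.468,1.592]); 
y0=Rg.apply([0,1,0]); yaw0=np.arctan2(y0[1],y0[0]); Rc0=Ro.from_euler('z',yaw0); Rrel=Rg.inv()*Rc0
OFF=np.array([0,0,0.])           # bar-centre minus grasp point, carrier axes
def carrier(p,R):                # carrier rotation and hinge position from TCP pose
    Rc=R*Rrel; g=p-R.apply([0,0,.019])+Rc.apply(OFF); return Rc,g-Rc.apply([0,0,.190])
def tcp_for(H,R):
    Rc=R*Rrel; return H+Rc.apply([0,0,.190])-Rc.apply(OFF)+R.apply([0,0,.019])
def tilt(R):
    u=(R*Rrel).inv().apply([0,0,1]); return np.arctan2(-u[0],u[2])
def stackpts(W,p,R):
    Rc,H=carrier(p,R); q=Rc.inv().apply(W.reshape(-1,3)-H); q=q[~np.isnan(q[:,0])]
    return q
def res(th,q):
    c,s=np.cos(th),np.sin(th); X=q[:,0]*c-q[:,2]*s; Z=q[:,0]*s+q[:,2]*c; r=np.hypot(X,q[:,1])
    # signed distance to union of disc pile and weight
    def cyl(R_,z0,z1):
        a=r-R_; b=np.abs(Z-(z0+z1)/2)-(z1-z0)/2
        return np.minimum(np.maximum(a,b),0)+np.hypot(np.maximum(a,0),np.maximum(b,0))
    return np.minimum(cyl(.050,.012,.142),cyl(WR,.142,.154))
WR=.026
def fit(W,p,R,th0):
    q=stackpts(W,p,R)
    q=q[(np.abs(q[:,1])<.052)&(q[:,2]>.02)&(q[:,2]<.166)&(np.abs(q[:,0])<.13)]
    best=None
    for t in np.arange(-.36,.37,.03) if th0 is None else [th0]:
        for cut in (.02,.008):
            qq=q[np.abs(res(t,q))<cut]
            if len(qq)<50: break
            t=least_squares(lambda x:res(x[0],qq),[t],loss='soft_l1',f_scale=.002).x[0]
        k=np.sum(np.abs(res(t,q))<.004)
        if best is None or k>best[1]: best=(t,k,len(q))
    return best
E
python3 - <<'E'
from bal import *
p=np.array([0.49844684,0.19659821,0.36119599]); R=Rg
for n in('top','scene'):
    W=np.load(n+'2.npy'); print(n,fit(W,p,R,None))
    q=stackpts(W,p,R); 
    b=q[(np.abs(q[:,2]+.028)<.012)&(np.abs(q[:,0])<.06)&(np.abs(q[:,1])<.085)]
    print('base',len(b),b.min(0).round(3),b.max(0).round(3)); A=np.c_[b[:,:2],np.ones(len(b))]; print('plane',np.linalg.lstsq(A,b[:,2],rcond=None)[0].round(4))
    t=q[(q[:,2]>.175)&(q[:,2]<.215)&(np.abs(q[:,0])<.03)&(q[:,1]<.0)&(q[:,1]>-.08)]
    print('bar',len(t),np.median(t,0).round(4),t.min(0).round(3),np.percentile(t[:,2],95))
    A=np.c_[t[:,1],np.ones(len(t))]; print(np.linalg.lstsq(A,t[:,0],rcond=None)[0])
E
```

```text
top (np.float64(-0.38693747927584454), np.int64(2767), 3155)
base 931 [-0.049 -0.072 -0.038] [ 0.05   0.077 -0.016]
plane [ 0.0087  0.0029 -0.0292]
bar 875 [-0.0023 -0.0234  0.2013] [-0.023 -0.072  0.177] 0.2068389543652143
[-0.00185077 -0.00222766]
scene (np.float64(-0.42481733661023136), np.int64(1433), 2094)
base 1095 [-0.049 -0.079 -0.04 ] [ 0.05   0.077 -0.016]
plane [ 0.0072 -0.0016 -0.0314]
bar 530 [ 0.0038 -0.0268  0.198 ] [-0.023 -0.077  0.175] 0.20762949766759392
[0.0043417  0.00140426]
```

Run:
```python
import bal
from bal import *
p=np.array([0.49844684,0.19659821,0.36119599]); R=Rg
for n in('top','scene'):
  W=np.load(n+'2.npy'); q=stackpts(W,p,R)
  q=q[(np.abs(q[:,1])<.052)&(q[:,2]>.03)&(q[:,2]<.166)&(np.abs(q[:,0])<.13)]
  for wr in (.022,.026,.03):
    bal.WR=wr
    f=lambda x,q: res(x[0],q-[x[1],x[3],x[2]])
    x=np.array([-.37,0,0,0])
    for cut in (.02,.008,.006):
        qq=q[np.abs(f(x,q))<cut]; x=least_squares(f,x,args=(qq,),loss='soft_l1',f_scale=.001).x
    print(n,wr,x.round(4),len(qq),np.abs(f(x,qq)).mean().round(5))
    for th in (-.35,-.36,-.37):
        y=least_squares(lambda z:f([th,*z],qq),[0,0,0],loss='soft_l1',f_scale=.001); print(th,y.x.round(4),round(y.cost*1e6,1))
  # plane of annulus top
  t=q[np.abs(res(x[0],q-[x[1],x[3],x[2]]))<.006]; c,s=np.cos(x[0]),np.sin(x[0]); Z=t[:,0]*s+t[:,2]*c
  print(np.histogram(Z,bins=np.arange(.02,.17,.006)))
```

```text
top 0.022 [-0.3475 -0.0022 -0.0019  0.0057] 3074 0.00136
-0.35 [-0.002  -0.0018  0.0057] 2452.4
-0.36 [-0.0013 -0.0016  0.0056] 2505.1
-0.37 [-0.0007 -0.0013  0.0056] 2627.4
top 0.026 [-0.3497 -0.0022 -0.002   0.0058] 3099 0.00122
-0.35 [-0.0022 -0.002   0.0058] 2118.4
-0.36 [-0.0017 -0.0018  0.0056] 2153.8
-0.37 [-0.0011 -0.0015  0.0055] 2250.1
top 0.03 [-0.3603 -0.0023 -0.0021  0.0056] 3099 0.00117
-0.35 [-0.0027 -0.0023  0.0059] 2048.4
-0.36 [-0.0023 -0.0021  0.0056] 2016.2
-0.37 [-0.0018 -0.0019  0.0055] 2048.3
(array([  34,   23,   16,   35,   18,   19,   34,    9,   14,   21,   10,
         30,   20,   20,   42,   13,   34,    6,    1,  530, 1313,  265,
        542,    0,    0]), array([0.02 , 0.026, 0.032, 0.038, 0.044, 0.05 , 0.056, 0.062, 0.068,
       0.074, 0.08 , 0.086, 0.092, 0.098, 0.104, 0.11 , 0.116, 0.122,
       0.128, 0.134, 0.14 , 0.146, 0.152, 0.158, 0.164, 0.17 ]))
scene 0.022 [-0.3571 -0.0036 -0.004   0.0043] 1919 0.00167
-0.35 [-0.0041 -0.0043  0.0043] 2049.0
-0.36 [-0.0034 -0.0039  0.0043] 2041.2
-0.37 [-0.0027 -0.0036  0.0043] 2071.3
scene 0.026 [-0.357  -0.0036 -0.0041  0.0044] 1930 0.00162
-0.35 [-0.0041 -0.0043  0.0044] 1970.0
-0.36 [-0.0034 -0.004   0.0044] 1962.1
-0.37 [-0.0027 -0.0037  0.0044] 1992.5
scene 0.03 [-0.3586 -0.0034 -0.0041  0.0045] 1932 0.00162
-0.35 [-0.004  -0.0044  0.0045] 1972.9
-0.36 [-0.0033 -0.004   0.0045] 1959.8
-0.37 [-0.0026 -0.0037  0.0045] 1983.2
(array([ 49,  64,  52,  87,  61,  78,  98,  57,  96,  78,  72,  85,  65,
        85,  82,  74,  96,  83,  15, 243,  98, 127,  56,   0,   0]), array([0.02 , 0.026, 0.032, 0.038, 0.044, 0.05 , 0.056, 0.062, 0.068,
       0.074, 0.08 , 0.086, 0.092, 0.098, 0.104, 0.11 , 0.116, 0.122,
       0.128, 0.134, 0.14 , 0.146, 0.152, 0.158, 0.164, 0.17 ]))
```

```bash
cat >> bal.py <<'E'
import json,os
OFF[:]=[-.002,.0055,-.002]; WR=.027
PAR=dict(f=1.0,b0=0.0,lag=.04,k=.31,c=.08)
g9=9.81*.094*.5
def sim(x,psi,R0,hold=0.,dt=.005,ax=None):
    """x=[th_abs,w,b]; psi: cumulative twist deg at the end of each row from R0; returns states at row ends, max rel."""
    th,w,b=x; f,b0,lag,k,c=(PAR[i] for i in('f','b0','lag','k','c')); J=.0057*f; out=[]; 
    bt=[tilt(R0*Ro.from_euler('z',a,degrees=True))+b0 for a in np.r_[0,psi]] if len(psi) else []
    seq=[(bt[0] if bt else b,)*2+(hold,)]if hold else []
    seq+=[(bt[i],bt[i+1],.1) for i in range(len(psi))]
    A=np.zeros(len(seq)) if ax is None else ax
    for (s0,s1,T),a in zip(seq,A):
        n=int(round(T/dt))
        for i in range(n):
            bc=s0+(s1-s0)*(i+1)/n; bd=(bc-b)/lag; b+=bd*dt
            al=(f*g9*np.sin(th)-f*g9/9.81*a*np.cos(th)-k*(th-b)-c*(w-bd))/J; w+=al*dt; th+=w*dt
            if th-b<-.35: th=b-.35; w=bd
            if th-b>.35: th=b+.35; w=bd
        out.append((th,w,b))
    return np.array(out)
def plan(x,R0,N=20,mx=3.6,ref=0.0):
    ps0=0.
    def cost(d):
        s=sim(x,np.cumsum(d),R0); rel=s[:,0]-s[:,2]
        return np.r_[.6*s[:,0],.3*s[:,2]/1,.05*d/4,.15*np.diff(np.r_[0,d])/4,8*(s[-1,0]-ref),3*s[-1,1],4*(s[-1,2]-PAR['b0'])+0*rel[0],3*np.maximum(s[:,0]-.08,0),3*np.maximum(rel-.2,0)]
    best=None
    for g in (np.zeros(N),):
        r=least_squares(cost,g,bounds=(-mx,mx),max_nfev=40)
        if best is None or r.cost<best.cost: best=r
    return best.x
def measure(x_pred=None,npic=2):
    obs=[];
    for i in range(npic):
        o=ctrl.get_obs(); p,R=pose(o); im,d=ctrl.camera('top'); obs.append((o['time_s'],p,R,cloud('top',d)))
    r=[(t,*fit(W,p,R,None),tilt(R)) for t,p,R,W in obs]
    return obs[-1][1],obs[-1][2],r
E
python3 - <<'E'
from bal import *
p,R=pose(); print(p,tilt(R))
for a in(-10,10): print(a,tilt(R*Ro.from_euler('z',a,degrees=True)))
x=[-.35,0,0]
for f in(.88,1,1.12):
    PAR['f']=f; d=plan(x,R); s=sim(x,np.cumsum(d),R); print(f,d.round(1).tolist()); print(s[:,0].round(2).tolist(),s[:,2].round(2).tolist())
# robustness of nominal
PAR['f']=1; d=plan(x,R)
for f in(.88,1.12):
    PAR['f']=f; s=sim(x,np.cumsum(d),R); print(f,s[:,0].round(2).tolist())
E
```

```text
[0.49832912 0.19654591 0.35957941] 0.0018206363030271436
-10 0.08041478211933288
10 -0.07680469425360799
0.88 [-3.6, -3.6, -3.6, -3.6, -2.5, -1.1, 0.3, 1.4, 2.0, 2.4, 2.4, 2.3, 2.0, 1.7, 1.3, 1.0, 0.7, 0.4, 0.1, -0.0]
[-0.33, -0.3, -0.27, -0.24, -0.21, -0.16, -0.12, -0.09, -0.06, -0.03, -0.02, -0.01, 0.0, 0.01, 0.01, 0.01, 0.0, 0.0, 0.0, 0.0] [0.02, 0.05, 0.08, 0.1, 0.13, 0.14, 0.14, 0.13, 0.12, 0.1, 0.08, 0.06, 0.05, 0.03, 0.02, 0.01, 0.01, 0.0, 0.0, 0.0]
1 [-3.6, -3.6, -3.6, -3.6, -3.4, -2.0, -0.5, 0.9, 1.8, 2.4, 2.7, 2.7, 2.5, 2.2, 1.8, 1.4, 1.0, 0.6, 0.3, 0.1]
[-0.33, -0.3, -0.27, -0.25, -0.22, -0.18, -0.15, -0.11, -0.08, -0.05, -0.03, -0.02, -0.01, 0.0, 0.0, 0.0, 0.0, 0.0, 0.0, 0.0] [0.02, 0.05, 0.08, 0.1, 0.13, 0.15, 0.16, 0.16, 0.14, 0.13, 0.11, 0.09, 0.07, 0.05, 0.03, 0.02, 0.01, 0.01, 0.0, 0.0]
1.12 [-3.2, -3.6, -3.6, -3.4, -3.2, -2.9, -1.6, -0.4, 0.8, 1.7, 2.3, 2.7, 2.8, 2.7, 2.5, 2.2, 1.7, 1.2, 0.7, 0.2]
[-0.33, -0.3, -0.28, -0.25, -0.22, -0.2, -0.17, -0.14, -0.12, -0.09, -0.06, -0.04, -0.02, -0.01, -0.0, 0.0, 0.0, 0.0, 0.0, 0.0] [0.02, 0.05, 0.07, 0.1, 0.13, 0.15, 0.16, 0.17, 0.17, 0.16, 0.14, 0.12, 0.1, 0.08, 0.06, 0.04, 0.03, 0.02, 0.01, 0.01]
0.88 [-0.33, -0.3, -0.27, -0.24, -0.2, -0.15, -0.1, -0.05, -0.0, 0.04, 0.07, 0.1, 0.13, 0.15, 0.17, 0.19, 0.21, 0.23, 0.26, 0.29]
1.12 [-0.33, -0.3, -0.27, -0.25, -0.22, -0.19, -0.17, -0.15, -0.14, -0.13, -0.13, -0.14, -0.17, -0.2, -0.24, -0.3, -0.34, -0.34, -0.35, -0.35]
```

```bash
cat > st.py <<'E'
import sys
from bal import *
# usage: st.py nrows dHx dHy dHz [meas] ; shift of the hinge over these rows (world m)
def go(n,dH,first=False,f=None,b0=None,ramp=None,N=20):
    S=json.load(open('S.json')) if os.path.exists('S.json') else {}
    PAR.update(S.get('par',{}))
    if f is not None: PAR['f']=f
    if b0 is not None: PAR['b0']=b0
    pred=S.get('pred')
    P,R,r=measure()
    for t,th,k,m,b in r: print('t %.2f rel %.4f abs %.4f b %.4f n %d/%d'%(t,th,th+b,b,k,m))
    b=tilt(R)+PAR['b0']; m=[q[1]+b for q in r]
    w0=pred[1] if pred else 0.
    def e(v):
        s=sim([v[0],v[1],b],[],R,hold=0) if 0 else None
        s1=sim_hold(v,b,.05)
        return [(v[0]-m[0])/.004,(s1[0]-m[1])/.004,(v[1]-w0)/.12]
    v=least_squares(e,[m[0],w0]).x
    x=[*sim_hold(v,b,.10),b]
    if pred: print('predicted',np.round(pred,3),'est',v.round(3))
    d=plan(x,R,N=N); dd=np.round(d/4,2)*4; s=sim(x,np.cumsum(dd),R)
    print('plan th',s[:,0].round(3).tolist(),'b',s[:,2].round(3).tolist())
    p,_=pose(); _,H=carrier(p,R); Rs=R; tg=[]
    prof=np.ones(n)/n if ramp is None else np.array(ramp)/np.sum(ramp); cs=np.cumsum(prof)
    for i in range(n):
        Rs=Rs*Ro.from_euler('z',dd[i],degrees=True); tg.append(tcp_for(H+np.array(dH)*cs[i],Rs))
    st=np.diff(np.array([p]+tg),axis=0); print('H',H.round(4),'max speed',np.linalg.norm(st,axis=1).max()*10)
    rows(p,R,tg,dd[:n])
    json.dump(dict(par=PAR,pred=s[n-1].tolist()),open('S.json','w'))
def sim_hold(v,b,T,dt=.005):
    th,w=v; f,k,c=PAR['f'],PAR['k'],PAR['c']; J=.0057*f
    for i in range(int(round(T/dt))):
        w+=(f*g9*np.sin(th)-k*(th-b)-c*w)/J*dt; th+=w*dt
        if th-b<-.35: th=b-.35; w=0
    return th,w
E
python3 - <<'E'
from st import *
go(7,[0,0,0],first=True)
E
```

```text
t 11.35 rel -0.3535 abs -0.3516 b 0.0018 n 3123/3148
t 11.40 rel -0.3540 abs -0.3514 b 0.0027 n 3114/3139
plan th [-0.328, -0.3, -0.272, -0.244, -0.216, -0.184, -0.148, -0.113, -0.082, -0.055, -0.034, -0.019, -0.008, -0.002, 0.001, 0.002, 0.0, -0.002, -0.004, -0.006] b [0.022, 0.05, 0.078, 0.106, 0.131, 0.15, 0.157, 0.154, 0.144, 0.127, 0.107, 0.087, 0.067, 0.05, 0.035, 0.022, 0.013, 0.007, 0.004, 0.002]
H [0.4955 0.2102 0.1837] max speed 0.05750925311059181
[{"dp": [0.01, 0.14, 0], "twist": -0.9}, {"dp": [0.01, 0.15, 0], "twist": -0.9}, {"dp": [0, 0.14, 0], "twist": -0.9}, {"dp": [0.01, 0.14, 0], "twist": -0.9}, {"dp": [0.01, 0.13, 0], "twist": -0.81}, {"dp": [0, 0.08, 0], "twist": -0.49}, {"dp": [0, 0.02, 0], "twist": -0.12}]
```

step_arm(deltas=[{"dp": [0.01, 0.14, 0], "twist": -0.9}, {"dp": [0.01, 0.15, 0], "twist": -0.9}, {"dp": [0, 0.14, 0], "twist": -0.9}, {"dp": [0.01, 0.14, 0], "twist": -0.9}, {"dp": [0.01, 0.13, 0], "twist": -0.81}, {"dp": [0, 0.08, 0], "twist": -0.49}, {"dp": [0, 0.02, 0], "twist": -0.12}])

```text
time_s: 12.15
ee_pos: [0.5297, 0.2028, 0.3557]
eef_rot: [-2.966, 0.438, 1.983]
force: [-0.1, -0.6, -7.8]
grip_width: 0.0176
grip_force: 57.9
```

Run:
```python
from st import *
go(5,[0,0,0])
```

```text
t 12.15 rel -0.2843 abs -0.1246 b 0.1597 n 2844/2886
t 12.20 rel -0.2591 abs -0.0999 b 0.1592 n 2774/2813
predicted [-0.148  0.36   0.157] est [-0.123  0.425]
plan th [-0.041, -0.011, 0.009, 0.021, 0.027, 0.027, 0.025, 0.021, 0.017, 0.012, 0.009, 0.006, 0.003, 0.002, 0.001, 0.0, 0.0, 0.0, 0.001, 0.001] b [0.146, 0.122, 0.095, 0.067, 0.043, 0.024, 0.009, -0.001, -0.007, -0.011, -0.012, -0.011, -0.01, -0.008, -0.006, -0.004, -0.003, -0.002, -0.001, -0.001]
H [0.4955 0.2102 0.184 ] max speed 0.05750925311059074
[{"dp": [-0, -0.1, 0], "twist": 0.63}, {"dp": [0, -0.14, 0], "twist": 0.89}, {"dp": [0, -0.15, 0], "twist": 0.9}, {"dp": [0, -0.13, 0], "twist": 0.86}, {"dp": [0, -0.12, 0], "twist": 0.73}]
```

step_arm(deltas=[{"dp": [0, -0.1, 0], "twist": 0.63}, {"dp": [0, -0.14, 0], "twist": 0.89}, {"dp": [0, -0.15, 0], "twist": 0.9}, {"dp": [0, -0.13, 0], "twist": 0.86}, {"dp": [0, -0.12, 0], "twist": 0.73}])

```text
time_s: 12.75
ee_pos: [0.5044, 0.1967, 0.3594]
eef_rot: [-3.106, 0.468, 1.668]
force: [-0.1, 0.7, -7.7]
grip_width: 0.0175
grip_force: 57.8
```

Run:
```python
from st import *
go(6,[0,0,0])
```

```text
t 12.75 rel -0.0480 abs -0.0156 b 0.0325 n 2029/2071
t 12.80 rel -0.0511 abs -0.0200 b 0.0311 n 2052/2076
predicted [0.027 0.026 0.043] est [-0.019 -0.028]
plan th [-0.009, -0.004, 0.0, 0.003, 0.004, 0.004, 0.004, 0.003, 0.003, 0.002, 0.001, 0.001, 0.0, -0.0, -0.0, -0.0, -0.0, -0.0, -0.0, -0.001] b [0.029, 0.024, 0.019, 0.014, 0.009, 0.005, 0.003, 0.001, -0.0, -0.001, -0.002, -0.002, -0.002, -0.001, -0.001, -0.001, -0.0, -0.0, -0.0, -0.0]
H [0.4958 0.2102 0.1847] max speed 0.0108645822312451
[{"dp": [-0, -0.02, -0], "twist": 0.11}, {"dp": [-0, -0.02, -0], "twist": 0.16}, {"dp": [-0, -0.03, -0], "twist": 0.17}, {"dp": [-0, -0.03, -0], "twist": 0.16}, {"dp": [-0, -0.02, -0], "twist": 0.14}, {"dp": [-0, -0.02, -0], "twist": 0.11}]
```

step_arm(deltas=[{"dp": [0, -0.02, 0], "twist": 0.11}, {"dp": [0, -0.02, 0], "twist": 0.16}, {"dp": [0, -0.03, 0], "twist": 0.17}, {"dp": [0, -0.03, 0], "twist": 0.16}, {"dp": [0, -0.02, 0], "twist": 0.14}, {"dp": [0, -0.02, 0], "twist": 0.11}])

```text
time_s: 13.45
ee_pos: [0.4992, 0.1965, 0.3595]
eef_rot: [-3.135, 0.469, 1.605]
force: [0.6, 0.4, -8.0]
grip_width: 0.0176
grip_force: 57.8
```

```bash
cp S.json S1.json
python3 - <<'E'
from st import *
go(8,[.005,-.06,0],ramp=[1,2,3,3,3,3,2,1])
E
```

```text
t 13.45 rel -0.0607 abs -0.0541 b 0.0066 n 2009/2042
t 13.50 rel -0.0650 abs -0.0586 b 0.0064 n 2007/2057
predicted [ 0.004 -0.001  0.005] est [-0.055 -0.031]
plan th [-0.066, -0.065, -0.059, -0.05, -0.039, -0.029, -0.02, -0.013, -0.007, -0.002, 0.001, 0.004, 0.006, 0.007, 0.008, 0.009, 0.011, 0.012, 0.014, 0.016] b [0.013, 0.023, 0.033, 0.04, 0.043, 0.042, 0.039, 0.035, 0.029, 0.024, 0.018, 0.014, 0.01, 0.007, 0.004, 0.002, 0.001, 0.0, 0.0, 0.0]
H [0.4957 0.2103 0.1845] max speed 0.1017163985236627
[{"dp": [-0.07, 0.05, 0.04], "twist": -0.3}, {"dp": [-0.15, 0.07, 0.07], "twist": -0.36}, {"dp": [-0.22, 0.04, 0.12], "twist": -0.29}, {"dp": [-0.23, 0.03, 0.11], "twist": -0.17}, {"dp": [-0.22, 0, 0.11], "twist": -0.05}, {"dp": [-0.22, -0.01, 0.12], "twist": 0.05}, {"dp": [-0.15, -0.02, 0.07], "twist": 0.12}, {"dp": [-0.08, -0.03, 0.04], "twist": 0.16}]
```

```bash
sed -i "s/m=\[q\[1\]+b for q in r\]/m=[q[1]+q[4] for q in r]/" st.py; sed -i "s/4\*(s\[-1,2\]-PAR\['b0'\])+0\*rel\[0\]/4*s[-1,2]/" bal.py; sed -i 's/w0=pred\[1\] if pred else 0./w0=pred[1] if pred else 0.; w0=W0 if W0 is not None else w0/; s/N=20):/N=20,W0=None):/' st.py
python3 - <<'E'
from st import *
go(8,[.005,-.06,0],ramp=[1,2,3,3,3,3,2,1],b0=-.010,W0=-.05)
E
```

```text
t 13.55 rel -0.0712 abs -0.0644 b 0.0068 n 2036/2060
t 13.60 rel -0.0788 abs -0.0719 b 0.0069 n 2039/2077
predicted [-0.013  0.069  0.035] est [-0.066 -0.086]
plan th [-0.087, -0.088, -0.081, -0.07, -0.056, -0.043, -0.031, -0.021, -0.013, -0.007, -0.002, 0.0, 0.002, 0.003, 0.003, 0.003, 0.003, 0.002, 0.002, 0.003] b [0.007, 0.023, 0.038, 0.049, 0.055, 0.055, 0.052, 0.047, 0.04, 0.032, 0.025, 0.019, 0.014, 0.009, 0.006, 0.003, 0.001, 0.001, 0.0, 0.0]
H [0.4956 0.2102 0.1845] max speed 0.10326123028614576
[{"dp": [-0.07, 0.08, 0.04], "twist": -0.46}, {"dp": [-0.15, 0.09, 0.07], "twist": -0.55}, {"dp": [-0.22, 0.07, 0.12], "twist": -0.46}, {"dp": [-0.22, 0.04, 0.11], "twist": -0.29}, {"dp": [-0.22, 0, 0.11], "twist": -0.12}, {"dp": [-0.23, -0.02, 0.12], "twist": 0.03}, {"dp": [-0.15, -0.03, 0.07], "twist": 0.14}, {"dp": [-0.07, -0.04, 0.04], "twist": 0.2}]
```

step_arm(deltas=[{"dp": [-0.07, 0.08, 0.04], "twist": -0.46}, {"dp": [-0.15, 0.09, 0.07], "twist": -0.55}, {"dp": [-0.22, 0.07, 0.12], "twist": -0.46}, {"dp": [-0.22, 0.04, 0.11], "twist": -0.29}, {"dp": [-0.22, 0, 0.11], "twist": -0.12}, {"dp": [-0.23, -0.02, 0.12], "twist": 0.03}, {"dp": [-0.15, -0.03, 0.07], "twist": 0.14}, {"dp": [-0.07, -0.04, 0.04], "twist": 0.2}])

```text
time_s: 14.45
ee_pos: [0.5138, 0.1368, 0.3593]
eef_rot: [-3.082, 0.466, 1.721]
force: [0.6, 0.6, -8.6]
grip_width: 0.0177
grip_force: 57.8
```

Run:
```python
from st import *
go(8,[.005,-.06,0],ramp=[1,2,3,3,3,3,2,1])
```

```text
t 14.45 rel -0.0287 abs 0.0250 b 0.0537 n 1822/1875
t 14.50 rel -0.0207 abs 0.0325 b 0.0532 n 1853/1901
predicted [-0.021  0.091  0.047] est [0.025 0.101]
plan th [0.059, 0.068, 0.067, 0.061, 0.051, 0.041, 0.03, 0.021, 0.014, 0.008, 0.004, 0.001, -0.0, -0.001, -0.002, -0.002, -0.001, -0.001, -0.001, -0.001] b [0.032, 0.013, -0.006, -0.022, -0.033, -0.038, -0.039, -0.037, -0.033, -0.028, -0.023, -0.017, -0.013, -0.009, -0.006, -0.004, -0.002, -0.001, -0.001, -0.001]
H [0.5007 0.15   0.1846] max speed 0.1062654669931945
[{"dp": [-0.07, -0.09, 0.04], "twist": 0.52}, {"dp": [-0.15, -0.1, 0.07], "twist": 0.66}, {"dp": [-0.23, -0.09, 0.12], "twist": 0.6}, {"dp": [-0.22, -0.05, 0.11], "twist": 0.45}, {"dp": [-0.22, -0.02, 0.11], "twist": 0.28}, {"dp": [-0.23, 0.01, 0.12], "twist": 0.12}, {"dp": [-0.15, 0.02, 0.07], "twist": -0.01}, {"dp": [-0.07, 0.02, 0.04], "twist": -0.1}]
```

```bash
cat > ident.py <<'E'
from st import *
LOG=[ # (t_start, twists rows units)
(11.45,[-.9,-.9,-.9,-.9,-.81,-.49,-.12]),(12.25,[.63,.89,.9,.86,.73]),(12.85,[.11,.16,.17,.16,.14,.11]),(13.65,[-.46,-.55,-.46,-.29,-.12,.03,.14,.2])]
MEAS=[(11.35,-.3516),(11.40,-.3514),(12.15,-.1246),(12.20,-.0999),(12.75,-.0156),(12.80,-.02),(13.45,-.0541),(13.5,-.0586),(13.55,-.0644),(13.6,-.0719),(14.45,.025),(14.5,.0325)]
R0=Ro.from_euler('xyz',[-3.1406,.4685,1.5915])
dt=.005
def traj(par,LOG=LOG,T=14.6,t0=11.35,ps0=0.):
    f,b0,lag,k,off,c=par; J=.0057*f; n=int(round((T-t0)/dt))
    ps=np.full(n+1,ps0); tt=t0+dt*np.arange(n+1)
    for ts,tw in LOG:
        e=np.cumsum(np.r_[0,tw])*4; ps+=np.interp(tt,ts+.1*np.arange(len(e)),e)
    bc=.0018+.4515*-np.sin(np.radians(ps))+b0
    th=-.35+b0;w=0;b=bc[0];out=[]
    for i in range(n+1):
        out.append(th); bd=(bc[i]-b)/lag; b+=bd*dt
        w+=(f*g9*np.sin(th)-k*(th-b)-c*(w-bd))/J*dt; th+=w*dt
        if th-b<-.35: th=b-.35;w=bd
    return tt,np.array(out)+off
def fitpar(LOG,MEAS,T):
    tm,ym=np.array(MEAS).T
    def e(p): tt,y=traj(p,LOG,T); return np.r_[(np.interp(tm,tt,y)-ym)/.006,(p[0]-1)/.08,p[1]/.01,(p[2]-.04)/.03,(p[3]-.31)/.003,p[4]/.004,(p[5]-.08)/.002]
    bs=None
    for f in (.9,.95,1,1.05,1.1):
        r=least_squares(e,[f,-.008,.04,.31,0,.08],bounds=([.85,-.03,.005,.29,-.02,.07],[1.15,.03,.15,.33,.02,.09]),x_scale=[.05,.01,.02,.01,.01,.01])
        if bs is None or r.cost<bs.cost: bs=r
    tt,y=traj(bs.x,LOG,T); print('par',bs.x.round(4),'cost',bs.cost.round(2)); print('res',(np.interp(tm,tt,y)-ym).round(3).tolist()); return bs.x
if __name__=='__main__': fitpar(LOG,MEAS,14.6)
E
python3 ident.py
```

```text
par [ 0.8878 -0.0121  0.0163  0.3107  0.0073  0.0795] cost 4.64
res [-0.003, -0.002, -0.0, -0.004, -0.004, -0.004, 0.0, -0.001, -0.001, 0.001, 0.001, 0.001]
```

```bash
sed -i "s/PAR=dict.*/PAR=dict(f=.888,b0=-.0121,lag=.018,k=.3107,c=.0795,off=.0073)/" bal.py; sed -i "s/PAR.update(S.get('par',{}))//; s/m=\[q\[1\]+q\[4\] for q in r\]/m=[q[1]+q[4]-PAR['off'] for q in r]/; s/P,R,r=measure()/P,R,r=MR() if MR else measure()/; s/W0=None):/W0=None,MR=None):/" st.py
python3 - <<'E'
from st import *
def MR():
    p,R=pose(); b=tilt(R); return p,R,[(14.45,.025-b,0,0,b),(14.5,.0325-b,0,0,b)]
go(8,[.006,-.07,0],ramp=[1,2,3,3,3,3,2,1],MR=MR,W0=.11)
E
```

```text
t 14.45 rel -0.0289 abs 0.0250 b 0.0539 n 0/0
t 14.50 rel -0.0214 abs 0.0325 b 0.0539 n 0/0
predicted [ 0.021 -0.082 -0.037] est [0.018 0.116]
plan th [0.047, 0.053, 0.051, 0.045, 0.037, 0.028, 0.02, 0.013, 0.007, 0.003, -0.0, -0.002, -0.004, -0.005, -0.006, -0.006, -0.007, -0.008, -0.008, -0.009] b [0.031, 0.016, 0.001, -0.011, -0.019, -0.023, -0.024, -0.023, -0.021, -0.018, -0.014, -0.011, -0.008, -0.006, -0.004, -0.002, -0.001, -0.001, -0.0, -0.0]
H [0.5005 0.15   0.1846] max speed 0.1205825087727136
[{"dp": [-0.09, -0.06, 0.04], "twist": 0.38}, {"dp": [-0.17, -0.09, 0.09], "twist": 0.5}, {"dp": [-0.26, -0.07, 0.13], "twist": 0.47}, {"dp": [-0.27, -0.04, 0.14], "twist": 0.36}, {"dp": [-0.26, -0.02, 0.13], "twist": 0.24}, {"dp": [-0.26, 0, 0.13], "twist": 0.12}, {"dp": [-0.17, 0.02, 0.09], "twist": 0.03}, {"dp": [-0.09, 0.01, 0.04], "twist": -0.04}]
```

step_arm(deltas=[{"dp": [-0.09, -0.06, 0.04], "twist": 0.38}, {"dp": [-0.17, -0.09, 0.09], "twist": 0.5}, {"dp": [-0.26, -0.07, 0.13], "twist": 0.47}, {"dp": [-0.27, -0.04, 0.14], "twist": 0.36}, {"dp": [-0.26, -0.02, 0.13], "twist": 0.24}, {"dp": [-0.26, 0, 0.13], "twist": 0.12}, {"dp": [-0.17, 0.02, 0.09], "twist": 0.03}, {"dp": [-0.09, 0.01, 0.04], "twist": -0.04}])

```text
time_s: 15.35
ee_pos: [0.5068, 0.0654, 0.3597]
eef_rot: [3.129, 0.469, 1.562]
force: [0.7, 1.7, -8.1]
grip_width: 0.0172
grip_force: 57.8
```

Run:
```python
from st import *
go(9,[.008,-.08,0],ramp=[1,2,3,3,3,3,3,2,1])
```

```text
t 15.35 rel 0.0514 abs 0.0410 b -0.0104 n 1516/1577
t 15.40 rel 0.0495 abs 0.0392 b -0.0102 n 1509/1580
predicted [ 0.013 -0.065 -0.023] est [ 0.034 -0.053]
plan th [0.024, 0.019, 0.014, 0.01, 0.006, 0.003, 0.002, 0.0, -0.001, -0.001, -0.002, -0.002, -0.002, -0.003, -0.003, -0.003, -0.004, -0.005, -0.005, -0.006] b [-0.022, -0.022, -0.02, -0.018, -0.015, -0.013, -0.01, -0.008, -0.006, -0.004, -0.003, -0.002, -0.001, -0.001, -0.001, -0.001, -0.001, -0.001, -0.001, -0.001]
H [0.5066 0.0797 0.1846] max speed 0.11537414416303642
[{"dp": [-0.08, 0.01, 0.04], "twist": -0}, {"dp": [-0.17, 0.02, 0.09], "twist": -0.03}, {"dp": [-0.26, 0.04, 0.13], "twist": -0.05}, {"dp": [-0.25, 0.04, 0.13], "twist": -0.07}, {"dp": [-0.26, 0.04, 0.13], "twist": -0.08}, {"dp": [-0.25, 0.04, 0.13], "twist": -0.09}, {"dp": [-0.26, 0.04, 0.13], "twist": -0.08}, {"dp": [-0.17, 0.02, 0.08], "twist": -0.07}, {"dp": [-0.08, 0.02, 0.05], "twist": -0.06}]
```

step_arm(deltas=[{"dp": [-0.08, 0.01, 0.04], "twist": 0}, {"dp": [-0.17, 0.02, 0.09], "twist": -0.03}, {"dp": [-0.26, 0.04, 0.13], "twist": -0.05}, {"dp": [-0.25, 0.04, 0.13], "twist": -0.07}, {"dp": [-0.26, 0.04, 0.13], "twist": -0.08}, {"dp": [-0.25, 0.04, 0.13], "twist": -0.09}, {"dp": [-0.26, 0.04, 0.13], "twist": -0.08}, {"dp": [-0.17, 0.02, 0.08], "twist": -0.07}, {"dp": [-0.08, 0.02, 0.05], "twist": -0.06}])

```text
time_s: 16.35
ee_pos: [0.5182, -0.0144, 0.3596]
eef_rot: [-3.135, 0.469, 1.603]
force: [-0.3, 1.1, -7.8]
grip_width: 0.0178
grip_force: 57.8
```

Run:
```python
from st import *
go(9,[.01,-.07,0],ramp=[1,2,3,3,3,3,3,2,1])
```

```text
t 16.35 rel 0.0272 abs 0.0335 b 0.0063 n 1152/1213
t 16.40 rel 0.0288 abs 0.0354 b 0.0066 n 1172/1226
predicted [-0.001 -0.008 -0.006] est [0.027 0.011]
plan th [0.028, 0.026, 0.022, 0.017, 0.013, 0.009, 0.005, 0.003, 0.001, -0.001, -0.002, -0.003, -0.004, -0.004, -0.005, -0.005, -0.006, -0.007, -0.008, -0.009] b [-0.008, -0.011, -0.014, -0.015, -0.015, -0.014, -0.013, -0.011, -0.009, -0.007, -0.006, -0.004, -0.003, -0.002, -0.001, -0.001, -0.001, -0.0, -0.0, -0.0]
H [ 5.146e-01 -2.000e-04  1.844e-01] max speed 0.10140764875597605
[{"dp": [-0.07, -0, 0.04], "twist": 0.09}, {"dp": [-0.15, -0, 0.07], "twist": 0.1}, {"dp": [-0.23, 0.02, 0.12], "twist": 0.08}, {"dp": [-0.22, 0.02, 0.11], "twist": 0.04}, {"dp": [-0.22, 0.04, 0.11], "twist": -0}, {"dp": [-0.23, 0.03, 0.12], "twist": -0.03}, {"dp": [-0.22, 0.04, 0.11], "twist": -0.05}, {"dp": [-0.15, 0.04, 0.08], "twist": -0.06}, {"dp": [-0.07, 0.02, 0.03], "twist": -0.06}]
```

step_arm(deltas=[{"dp": [-0.07, 0, 0.04], "twist": 0.09}, {"dp": [-0.15, 0, 0.07], "twist": 0.1}, {"dp": [-0.23, 0.02, 0.12], "twist": 0.08}, {"dp": [-0.22, 0.02, 0.11], "twist": 0.04}, {"dp": [-0.22, 0.04, 0.11], "twist": 0}, {"dp": [-0.23, 0.03, 0.12], "twist": -0.03}, {"dp": [-0.22, 0.04, 0.11], "twist": -0.05}, {"dp": [-0.15, 0.04, 0.08], "twist": -0.06}, {"dp": [-0.07, 0.02, 0.03], "twist": -0.06}])

```text
time_s: 17.35
ee_pos: [0.5277, -0.0841, 0.3595]
eef_rot: [-3.139, 0.469, 1.595]
force: [-0.2, 0.6, -7.9]
grip_width: 0.0174
grip_force: 57.8
```

Run:
```python
from st import *
go(9,[.012,-.07,0],ramp=[1,2,3,3,3,3,3,2,1],b0=-.009)
```

```text
t 17.35 rel 0.0239 abs 0.0271 b 0.0032 n 863/893
t 17.40 rel 0.0272 abs 0.0304 b 0.0033 n 863/900
predicted [ 0.001 -0.019 -0.009] est [0.021 0.019]
plan th [0.022, 0.02, 0.017, 0.014, 0.01, 0.008, 0.005, 0.004, 0.003, 0.002, 0.002, 0.002, 0.002, 0.002, 0.003, 0.003, 0.004, 0.005, 0.006, 0.006] b [-0.007, -0.01, -0.011, -0.012, -0.012, -0.011, -0.01, -0.008, -0.007, -0.005, -0.004, -0.002, -0.001, -0.001, -0.0, -0.0, 0.0, 0.0, 0.0, 0.0]
H [ 0.5248 -0.0699  0.1845] max speed 0.10183401956341426
[{"dp": [-0.07, 0, 0.04], "twist": 0.06}, {"dp": [-0.15, 0.02, 0.07], "twist": 0.07}, {"dp": [-0.23, 0.03, 0.12], "twist": 0.05}, {"dp": [-0.22, 0.03, 0.11], "twist": 0.02}, {"dp": [-0.22, 0.05, 0.11], "twist": -0.01}, {"dp": [-0.23, 0.04, 0.12], "twist": -0.03}, {"dp": [-0.22, 0.05, 0.11], "twist": -0.04}, {"dp": [-0.15, 0.03, 0.08], "twist": -0.05}, {"dp": [-0.07, 0.02, 0.03], "twist": -0.05}]
```

step_arm(deltas=[{"dp": [-0.07, 0, 0.04], "twist": 0.06}, {"dp": [-0.15, 0.02, 0.07], "twist": 0.07}, {"dp": [-0.23, 0.03, 0.12], "twist": 0.05}, {"dp": [-0.22, 0.03, 0.11], "twist": 0.02}, {"dp": [-0.22, 0.05, 0.11], "twist": -0.01}, {"dp": [-0.23, 0.04, 0.12], "twist": -0.03}, {"dp": [-0.22, 0.05, 0.11], "twist": -0.04}, {"dp": [-0.15, 0.03, 0.08], "twist": -0.05}, {"dp": [-0.07, 0.02, 0.03], "twist": -0.05}])

```text
time_s: 18.35
ee_pos: [0.5395, -0.1539, 0.3595]
eef_rot: [-3.139, 0.469, 1.593]
force: [1.0, 0.9, -7.6]
grip_width: 0.0175
grip_force: 57.8
```

```bash
sed -i "s/obs.append((o\['time_s'\],p,R,cloud('top',d)))/obs.append((o['time_s'],p,R,cloud('top',d))); np.save('lt.npy',obs[-1][3]); cv2.imwrite('lt.png',im[...,::-1])/" bal.py
python3 - <<'E'
from st import *
go(9,[.016,-.06,0],ramp=[1,2,3,3,3,3,3,2,1],b0=-.007)
ctrl.get_obs()
E
python3 - <<'E'
from bal import *
W=np.load('top0.npy'); S=np.load('scene0.npy')
# dock: fit rectangle foot plate by mask of z 4-30mm near
for n,Wd in(('top',W),('scene',S)):
    X,Y,Z=Wd[...,0],Wd[...,1],Wd[...,2]
    m=(np.hypot(X-.558,Y+.233)<.137)&(Z>.0045)&(Z<.012)
    m=cv2.morphologyEx(m.astype(np.uint8),cv2.MORPH_OPEN,np.ones((3,3)))
    nn,l,st_,_=cv2.connectedComponentsWithStats(m); k=1+np.argmax(st_[1:,4]); w=Wd[l==k][:,:2]
    print(n,cv2.minAreaRect((w*1000).astype(np.float32)))
    for lo,hi in((.014,.026),(.10,.125)):
        q=Wd[(np.hypot(X-.558,Y+.233)<.137)&(Z>lo)&(Z<hi)]
        a=np.radians(-5.5); Rm=np.array([[np.cos(a),np.sin(a)],[-np.sin(a),np.cos(a)]]); d=(q[:,:2]-[.558,-.2325])@Rm.T
        for ax in(0,1):
            for sg in(-1,1):
                e=d[d[:,ax]*sg>.03]
                if len(e)>10 : print(lo,'axis',ax,sg,len(e),np.percentile(e[:,0],[1,50,99]).round(4),np.percentile(e[:,1],[1,50,99]).round(4))
E
```

```text
t 18.35 rel 0.0219 abs 0.0245 b 0.0027 n 544/559
t 18.40 rel 0.0217 abs 0.0244 b 0.0026 n 546/561
predicted [ 0.003 -0.01  -0.007] est [ 0.017 -0.009]
plan th [0.017, 0.015, 0.013, 0.01, 0.007, 0.005, 0.003, 0.002, 0.0, -0.0, -0.001, -0.001, -0.001, -0.001, -0.001, -0.001, -0.001, -0.001, -0.001, -0.001] b [-0.006, -0.007, -0.009, -0.009, -0.009, -0.009, -0.008, -0.006, -0.005, -0.004, -0.003, -0.002, -0.001, -0.001, -0.0, 0.0, 0.0, 0.0, 0.0, 0.0]
H [ 0.5367 -0.1397  0.1845] max speed 0.08915773112837656
[{"dp": [-0.06, 0.01, 0.03], "twist": 0.05}, {"dp": [-0.13, 0.03, 0.07], "twist": 0.05}, {"dp": [-0.19, 0.04, 0.09], "twist": 0.04}, {"dp": [-0.2, 0.06, 0.1], "twist": 0.02}, {"dp": [-0.19, 0.05, 0.1], "twist": -0.01}, {"dp": [-0.19, 0.06, 0.1], "twist": -0.02}, {"dp": [-0.19, 0.06, 0.09], "twist": -0.03}, {"dp": [-0.13, 0.04, 0.07], "twist": -0.04}, {"dp": [-0.06, 0.02, 0.03], "twist": -0.04}]
top ((556.92724609375, -232.8097686767578), (186.93804931640625, 168.6866912841797), 84.33309173583984)
0.014 axis 0 -1 106 [-0.0802 -0.0418 -0.0307] [-0.0862  0.0154  0.0873]
0.014 axis 0 1 1
[... 151 characters left out ...]
 -0.0019  0.0606] [0.0338 0.0834 0.0891]
0.1 axis 0 -1 226 [-0.0723 -0.0639 -0.0546] [-0.0239  0.0013  0.0251]
0.1 axis 0 1 283 [0.0525 0.0609 0.0711] [-0.0242  0.001   0.0246]
scene ((559.0712280273438, -233.88314819335938), (187.8655242919922, 170.6390380859375), 84.36412048339844)
0.014 axis 0 -1 121 [-0.0611 -0.0472 -0.0304] [-0.0891 -0.0085  0.0882]
0.014 axis 0 1 132 [0.0303 0.0454 0.0747] [-0.0895 -0.0117  0.0888]
0.014 axis 1 -1 210 [-0.0492  0.0029  0.0504] [-0.0895 -0.0849 -0.0793]
0.014 axis 1 1 177 [-0.0468  0.0035  0.0589] [0.0583 0.0833 0.0894]
0.1 axis 0 -1 274 [-0.0711 -0.0601 -0.0522] [-0.0261 -0.0014  0.0249]
0.1 axis 0 1 176 [0.0551 0.0671 0.0741] [-0.0254 -0.0027  0.025 ]
```

step_arm(deltas=[{"dp": [-0.06, 0.01, 0.03], "twist": 0.05}, {"dp": [-0.13, 0.03, 0.07], "twist": 0.05}, {"dp": [-0.19, 0.04, 0.09], "twist": 0.04}, {"dp": [-0.2, 0.06, 0.1], "twist": 0.02}, {"dp": [-0.19, 0.05, 0.1], "twist": -0.01}, {"dp": [-0.19, 0.06, 0.1], "twist": -0.02}, {"dp": [-0.19, 0.06, 0.09], "twist": -0.03}, {"dp": [-0.13, 0.04, 0.07], "twist": -0.04}, {"dp": [-0.06, 0.02, 0.03], "twist": -0.04}])

```text
time_s: 19.35
ee_pos: [0.5552, -0.2137, 0.3595]
eef_rot: [-3.14, 0.469, 1.592]
force: [0.3, 0.9, -7.9]
grip_width: 0.0175
grip_force: 57.8
```

Run:
```python
from st import *
o=ctrl.get_obs();p,R=pose(o); im,d=ctrl.camera('scene'); W=cloud('scene',d); np.save('ls.npy',W); cv2.imwrite('ls.png',im[...,::-1])
save('s3',cv2.resize(im[210:450,150:390],None,fx=2.5,fy=2.5))
W2=W-(R*Rrel).apply([-.002,-.001,-.002]); print('scene fit',fit(W2,p,R,None),tilt(R))
go(9,[.0055,-.0333,0],ramp=[1,2,3,3,3,3,3,2,1],b0=-.007)
```

```text
scene fit (np.float64(-0.008315599592947361), np.int64(2577), 2722) 0.0019601651763175502
t 19.40 rel 0.0000 abs 0.0020 b 0.0020 n 366/519
t 19.45 rel 0.0000 abs 0.0019 b 0.0019 n 357/520
predicted [ 0.    -0.009 -0.005] est [-0.005 -0.002]
plan th [-0.008, -0.009, -0.008, -0.007, -0.006, -0.004, -0.003, -0.002, -0.001, -0.0, -0.0, 0.0, 0.0, 0.0, 0.0, 0.0, -0.0, -0.0, -0.0, -0.0] b [-0.003, -0.001, 0.001, 0.003, 0.004, 0.004, 0.004, 0.004, 0.003, 0.003, 0.002, 0.001, 0.001, 0.001, 0.0, 0.0, -0.0, -0.0, -0.0, -0.0]
H [ 0.5525 -0.1992  0.1846] max speed 0.04891991335632346
[{"dp": [-0.04, 0.02, 0.02], "twist": -0.06}, {"dp": [-0.07, 0.02, 0.03], "twist": -0.07}, {"dp": [-0.1, 0.03, 0.06], "twist": -0.07}, {"dp": [-0.11, 0.02, 0.05], "twist": -0.05}, {"dp": [-0.11, 0.02, 0.06], "twist": -0.03}, {"dp": [-0.1, 0.02, 0.05], "twist": -0.01}, {"dp": [-0.11, 0.01, 0.05], "twist": 0}, {"dp": [-0.07, 0.01, 0.04], "twist": 0.01}, {"dp": [-0.04, 0, 0.02], "twist": 0.02}]
```

View pics/s3.png

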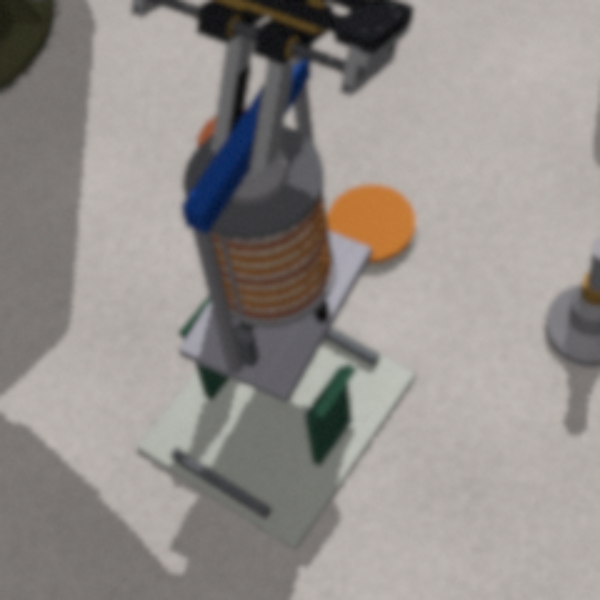

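```bash
sed -i "s/ctrl.camera('top'); obs.append((o\['time_s'\],p,R,cloud('top',d)));/ctrl.camera('scene'); obs.append((o['time_s'],p,R,cloud('scene',d)-(R*Rrel).apply([-.002,-.001,-.002])));/" bal.py
python3 - <<'E'
from st import *
go(9,[.0055,-.0333,0],ramp=[1,2,3,3,3,3,3,2,1],b0=-.009)
p,R=pose(); q=stackpts(np.load('lt.npy'),p,R)
b=q[(np.abs(q[:,2]+.028)<.012)&(np.abs(q[:,0])<.07)&(np.abs(q[:,1])<.095)]
print('base',len(b),np.percentile(b,[.5,99.5],axis=0).round(4)); b=b[np.abs(b[:,2]+.028)<.006]; A=np.c_[b[:,:2],np.ones(len(b))]; print('plane',np.linalg.lstsq(A,b[:,2],rcond=None)[0].round(4)); print(cv2.minAreaRect((b[:,:2]*1000).astype(np.float32)))
E
```

```text
t 19.50 rel -0.0104 abs -0.0088 b 0.0016 n 2600/2738
t 19.55 rel -0.0134 abs -0.0119 b 0.0016 n 2593/2732
predicted [-0.001  0.007  0.003] est [-0.017 -0.018]
plan th [-0.024, -0.024, -0.022, -0.019, -0.015, -0.011, -0.008, -0.006, -0.004, -0.003, -0.002, -0.002, -0.002, -0.002, -0.003, -0.003, -0.004, -0.005, -0.006, -0.007] b [-0.004, 0.001, 0.006, 0.009, 0.011, 0.011, 0.011, 0.01, 0.008, 0.007, 0.005, 0.004, 0.003, 0.002, 0.001, 0.0, -0.0, -0.0, -0.0, -0.0]
H [ 0.5526 -0.199   0.1846] max speed 0.04990901407161061
[{"dp": [-0.03, 0.03, 0.02], "twist": -0.13}, {"dp": [-0.08, 0.03, 0.03], "twist": -0.16}, {"dp": [-0.1, 0.04, 0.06], "twist": -0.14}, {"dp": [-0.11, 0.03, 0.05], "twist": -0.1}, {"dp": [-0.1, 0.02, 0.06], "twist": -0.06}, {"dp": [-0.11, 0.02, 0.05], "twist": -0.01}, {"dp": [-0.11, 0.01, 0.05], "twist": 0.02}, {"dp": [-0.07, -0, 0.04], "twist": 0.04}, {"dp": [-0.04, -0, 0.02], "twist": 0.05}]
base 1412 [[-0.0424 -0.0779 -0.0362]
 [ 0.0552  0.0705 -0.0179]]
plane [ 0.0012 -0.0005 -0.0263]
((5.967376708984375, -3.7344131469726562), (98.72174072265625, 150.98333740234375), 0.3845154345035553)
```

step_arm(deltas=[{"dp": [-0.03, 0.03, 0.02], "twist": -0.13}, {"dp": [-0.08, 0.03, 0.03], "twist": -0.16}, {"dp": [-0.1, 0.03, 0.06], "twist": -0.14}, {"dp": [-0.11, 0.02, 0.05], "twist": -0.1}, {"dp": [-0.1, 0.01, 0.06], "twist": -0.06}, {"dp": [-0.11, 0, 0.05], "twist": -0.01}, {"dp": [-0.09, 0, 0.04], "twist": 0.02}, {"dp": [-0.05, -0.01, 0.03], "twist": 0.04}, {"dp": [-0.02, -0.01, 0.01], "twist": 0.05}])

```text
time_s: 20.5
ee_pos: [0.5605, -0.2441, 0.3596]
eef_rot: [-3.123, 0.469, 1.63]
force: [0.2, -0.0, -8.3]
grip_width: 0.0176
grip_force: 57.8
```

```bash
cat >> st.py <<'E'
def base():
    p,R=pose(); W=np.load('lt.npy'); Rc,H=carrier(p,R); q=stackpts(W,p,R)
    b=q[(np.abs(q[:,2]+.028)<.006)&(np.abs(q[:,0])<.07)&(np.abs(q[:,1])<.095)]
    A=np.c_[b[:,:2],np.ones(len(b))]; r=cv2.minAreaRect((b[:,:2]*1000).astype(np.float32)); c=np.r_[np.array(r[0])/1000,-.028]
    print('base',len(b),r,'slope',np.linalg.lstsq(A,b[:,2],rcond=None)[0].round(4),'world scene',(H+Rc.apply(c+[-.002,-.001,-.002])).round(4),'H',H.round(4))
E
python3 - <<'E'
from st import *
go(8,[0,0,-.012],ramp=[1,2,3,3,3,3,2,1],b0=-.009); base()
E
```

```text
t 20.50 rel -0.0286 abs -0.0116 b 0.0170 n 2610/2781
t 20.55 rel -0.0289 abs -0.0120 b 0.0168 n 2584/2780
predicted [-0.004  0.015  0.008] est [-0.019  0.004]
plan th [-0.017, -0.015, -0.012, -0.009, -0.006, -0.003, -0.001, 0.001, 0.002, 0.004, 0.005, 0.006, 0.007, 0.008, 0.009, 0.01, 0.012, 0.014, 0.016, 0.018] b [0.009, 0.01, 0.011, 0.011, 0.01, 0.01, 0.008, 0.007, 0.006, 0.005, 0.004, 0.003, 0.002, 0.002, 0.001, 0.001, 0.001, 0.001, 0.001, 0.001]
H [ 0.5549 -0.2303  0.1846] max speed 0.020078392597844757
[{"dp": [0.01, 0.01, 0.01], "twist": -0.04}, {"dp": [0.01, 0, 0.03], "twist": -0.04}, {"dp": [0.03, 0.01, 0.05], "twist": -0.02}, {"dp": [0.02, -0, 0.04], "twist": 0}, {"dp": [0.02, -0, 0.05], "twist": 0.02}, {"dp": [0.02, -0.01, 0.04], "twist": 0.03}, {"dp": [0.02, -0, 0.03], "twist": 0.04}, {"dp": [0.01, -0.01, 0.02], "twist": 0.04}]
base 1351 ((5.793087005615234, -3.985198974609375), (151.8966827392578, 99.62767791748047), 89.60565185546875) slope [-0.0008  0.0075 -0.0259] world scene [ 0.5584 -0.2351  0.1546] H [ 0.5548 -0.2303  0.1846]
```

Run:
```python
from st import *
json.dump(dict(pred=[-.004,.015,.008]),open('S.json','w'))
def MR():
    p,R=pose(); b=tilt(R); return p,R,[(20.5,-.0116-b,0,0,b),(20.55,-.012-b,0,0,b)]
go(7,[.0008,.0014,-.02],ramp=[1,2,3,3,3,2,1],MR=MR,b0=-.009,N=14)
```

```text
t 20.50 rel -0.0286 abs -0.0116 b 0.0170 n 0/0
t 20.55 rel -0.0290 abs -0.0120 b 0.0170 n 0/0
predicted [-0.004  0.015  0.008] est [-0.019  0.005]
plan th [-0.017, -0.015, -0.012, -0.008, -0.005, -0.003, -0.001, 0.001, 0.002, 0.003, 0.003, 0.004, 0.004, 0.004] b [0.009, 0.01, 0.011, 0.011, 0.011, 0.009, 0.008, 0.007, 0.005, 0.004, 0.002, 0.001, 0.001, 0.0]
H [ 0.5548 -0.2303  0.1846] max speed 0.040245388343628154
[{"dp": [0.02, 0.01, 0.03], "twist": -0.04}, {"dp": [0.03, 0.01, 0.06], "twist": -0.04}, {"dp": [0.05, 0.01, 0.08], "twist": -0.02}, {"dp": [0.05, 0, 0.09], "twist": 0}, {"dp": [0.06, 0.01, 0.08], "twist": 0.02}, {"dp": [0.03, -0, 0.06], "twist": 0.04}, {"dp": [0.02, -0.01, 0.03], "twist": 0.04}]
```

step_arm(deltas=[{"dp": [0.02, 0.01, 0.03], "twist": -0.04}, {"dp": [0.03, 0.01, 0.06], "twist": -0.04}, {"dp": [0.05, 0.01, 0.08], "twist": -0.02}, {"dp": [0.05, 0, 0.09], "twist": 0}, {"dp": [0.06, 0.01, 0.08], "twist": 0.02}, {"dp": [0.03, 0, 0.06], "twist": 0.04}, {"dp": [0.02, -0.01, 0.03], "twist": 0.04}])

```text
time_s: 21.3
ee_pos: [0.5613, -0.2422, 0.3391]
eef_rot: [-3.123, 0.469, 1.63]
force: [-0.3, 0.3, -8.2]
grip_width: 0.0178
grip_force: 57.8
```

```bash
cat >> st.py <<'E'
def gob(n,dH,pend,ramp,b0=-.009,MR=None,thw=1.):
    """final descent: end with total twist pend (deg from now's psi=0 frame), keeping |th| small"""
    S=json.load(open('S.json')); pred=S.get('pred'); PAR['b0']=b0
    P,R,r=MR() if MR else measure()
    for t,th,k,m,b in r: print('t %.2f abs %.4f b %.4f n %d/%d'%(t,th+b,b,k,m))
    b=tilt(R)+b0; m=[q[1]+q[4]-PAR['off'] for q in r]; w0=pred[1]
    v=least_squares(lambda v:[(v[0]-m[0])/.004,(sim_hold(v,b,.05)[0]-m[1])/.004,(v[1]-w0)/.12],[m[0],w0]).x
    x=[*sim_hold(v,b,.10),b]; print('pred',np.round(pred,3),'est',v.round(3))
    psi0=np.degrees(np.arcsin((.0018-tilt(R))/.4515)); print('psi now',psi0.round(2),'final',pend)
    def cost(d):
        s=sim(x,np.cumsum(d),R); ps=psi0+np.cumsum(d)
        return np.r_[thw*5*s[:,0],5*s[-1,0],.1*d/4,.2*np.diff(np.r_[0,d])/4,.3*(ps[-1]-pend),.01*(ps[n//2:]-pend)]
    d=least_squares(cost,np.full(n,(pend-psi0)/n),bounds=(-3.6,3.6),max_nfev=60).x; dd=np.round(d/4,2)*4
    s=sim(x,np.cumsum(dd),R); print('th',s[:,0].round(3).tolist(),'b',s[:,2].round(3).tolist(),'psi',(psi0+np.cumsum(dd)).round(1).tolist())
    p,_=pose(); _,H=carrier(p,R); Rs=R; tg=[]; cs=np.cumsum(ramp)/np.sum(ramp)
    for i in range(n):
        Rs=Rs*Ro.from_euler('z',dd[i],degrees=True); tg.append(tcp_for(H+np.array(dH)*cs[i],Rs))
    st=np.diff(np.array([p]+tg),axis=0); print('H',H.round(4),'max speed',np.linalg.norm(st,axis=1).max()*10); rows(p,R,tg,dd)
    json.dump(dict(pred=s[-1].tolist()),open('S.json','w'))
E
python3 - <<'E'
from st import *
gob(12,[0,0,-.097],5.,[1,2,3,4,4,4,4,4,3,2,1,.5]); base()
E
```

```text
t 21.30 abs -0.0069 b 0.0174 n 2471/2671
t 21.35 abs -0.0070 b 0.0173 n 2459/2671
pred [-0.001  0.02   0.008] est [-0.015  0.01 ]
psi now -1.97 final 5.0
th [-0.01, -0.005, -0.001, 0.002, 0.003, 0.005, 0.006, 0.01, 0.013, 0.014, 0.004, -0.022] b [0.011, 0.013, 0.011, 0.009, 0.007, 0.005, 0.005, 0.006, 0.006, 0.0, -0.015, -0.042] psi [-2.4, -2.5, -2.3, -2.0, -1.7, -1.6, -1.6, -1.7, -1.6, -0.8, 1.3, 4.9]
H [ 0.5555 -0.2286  0.1644] max speed 0.11944698097994075
[{"dp": [0.03, 0.02, 0.07], "twist": -0.11}, {"dp": [0.07, 0.01, 0.13], "twist": -0.03}, {"dp": [0.1, -0.01, 0.2], "twist": 0.05}, {"dp": [0.14, -0, 0.27], "twist": 0.08}, {"dp": [0.13, -0.01, 0.26], "twist": 0.07}, {"dp": [0.14, -0, 0.27], "twist": 0.04}, {"dp": [0.13, 0, 0.26], "twist": 0}, {"dp": [0.14, 0.01, 0.27], "twist": -0.03}, {"dp": [0.1, 0, 0.2], "twist": 0.02}, {"dp": [0.06, -0.03, 0.13], "twist": 0.2}, {"dp": [0.04, -0.08, 0.07], "twist": 0.53}, {"dp": [0.02, -0.15, 0.03], "twist": 0.9}]
base 1320 ((5.531745910644531, -3.1635055541992188), (100.22554779052734, 152.95025634765625), 0.024565771222114563) slope [-0.0008  0.0096 -0.0262] world scene [ 0.5588 -0.2327  0.1343] H [ 0.5555 -0.2286  0.1644]
```

```bash
sed -i "s/.01\*(ps\[n\/\/2:\]-pend)\]/.1*np.minimum(ps[4:]-MID,0)]/; s/thw=1.):/thw=1.,MID=3.):/" st.py
python3 - <<'E'
from st import *
def MR():
    p,R=pose(); b=tilt(R); return p,R,[(21.3,-.0069-b,0,0,b),(21.35,-.007-b,0,0,b)]
for thw,MID in((.4,3.),(.8,3.),(.8,2.)):
    json.dump(dict(pred=[-.001,.02,.008]),open('S.json','w'))
    gob(11,[.0004,-.001,-.096],5.,[.3,.5,.8,1.5,3,3.6,3.6,3.6,3,1.8,.8],MR=MR,thw=thw,MID=MID)
E
```

```text
t 21.30 abs -0.0069 b 0.0172 n 0/0
t 21.35 abs -0.0070 b 0.0172 n 0/0
pred [-0.001  0.02   0.008] est [-0.015  0.01 ]
psi now -1.96 final 5.0
th [-0.0, 0.027, 0.05, 0.058, 0.047, 0.03, 0.017, 0.007, -0.002, -0.014, -0.037] b [0.028, 0.043, 0.039, 0.017, -0.011, -0.024, -0.027, -0.026, -0.026, -0.03, -0.044] psi [-4.9, -6.6, -5.8, -2.6, 1.0, 2.4, 2.5, 2.4, 2.4, 2.9, 4.9]
H [ 0.5555 -0.2286  0.1644] max speed 0.15508839887235315
[{"dp": [0.02, 0.12, 0.03], "twist": -0.73}, {"dp": [0.03, 0.07, 0.05], "twist": -0.44}, {"dp": [0.03, -0.03, 0.07], "twist": 0.21}, {"dp": [0.07, -0.12, 0.15], "twist": 0.8}, {"dp": [0.15, -0.13, 0.28], "twist": 0.9}, {"dp": [0.17, -0.06, 0.35], "twist": 0.34}, {"dp": [0.17, -0.01, 0.34], "twist": 0.04}, {"dp": [0.17, -0, 0.35], "twist": -0.03}, {"dp": [0.14, -0, 0.28], "twist": -0.01}, {"dp": [0.08, -0.03, 0.18], "twist": 0.14}, {"dp": [0.04, -0.08, 0.07], "twist": 0.49}]
t 21.30 abs -0.0069 b 0.0172 n 0/0
t 21.35 abs -0.0070 b 0.0172 n 0/0
pred [-0.001  0.02   0.008] est [-0.015  0.01 ]
psi now -1.96 final 5.0
th [-0.002, 0.021, 0.041, 0.049, 0.039, 0.023, 0
[... 934 characters left out ...]
0.012, -0.036] b [0.022, 0.032, 0.03, 0.015, -0.007, -0.016, -0.017, -0.016, -0.016, -0.022, -0.042] psi [-3.9, -5.1, -4.6, -2.5, 0.3, 1.2, 1.3, 1.1, 1.1, 2.0, 4.8]
H [ 0.5555 -0.2286  0.1644] max speed 0.15417516555134303
[{"dp": [0.02, 0.08, 0.03], "twist": -0.49}, {"dp": [0.02, 0.05, 0.05], "twist": -0.3}, {"dp": [0.04, -0.02, 0.07], "twist": 0.12}, {"dp": [0.07, -0.07, 0.15], "twist": 0.53}, {"dp": [0.14, -0.11, 0.28], "twist": 0.71}, {"dp": [0.17, -0.04, 0.35], "twist": 0.23}, {"dp": [0.17, 0, 0.34], "twist": 0.01}, {"dp": [0.17, 0.01, 0.35], "twist": -0.04}, {"dp": [0.14, -0.01, 0.28], "twist": -0}, {"dp": [0.09, -0.03, 0.18], "twist": 0.21}, {"dp": [0.04, -0.12, 0.07], "twist": 0.72}]
```

step_arm(deltas=[{"dp": [0.02, 0.1, 0.03], "twist": -0.61}, {"dp": [0.02, 0.06, 0.05], "twist": -0.37}, {"dp": [0.04, -0.02, 0.07], "twist": 0.14}, {"dp": [0.07, -0.1, 0.15], "twist": 0.66}, {"dp": [0.14, -0.13, 0.28], "twist": 0.89}, {"dp": [0.17, -0.05, 0.35], "twist": 0.29}, {"dp": [0.17, 0, 0.34], "twist": 0.01}, {"dp": [0.17, 0, 0.35], "twist": -0.04}, {"dp": [0.15, 0, 0.28], "twist": -0.01}, {"dp": [0.08, -0.03, 0.18], "twist": 0.17}, {"dp": [0.04, -0.09, 0.07], "twist": 0.57}])

```text
time_s: 22.5
ee_pos: [0.551, -0.2434, 0.2424]
eef_rot: [3.101, 0.467, 1.497]
force: [-0.1, -0.2, -9.0]
grip_width: 0.0175
grip_force: 57.8
```

Run:
```python
from st import *
P,R,r=measure(npic=1); print(r); base(); o=ctrl.get_obs(); print(np.round(o['force'],2),np.round(o['moment'],2))
save('s4',cv2.resize(cv2.imread('lt.png')[230:450,150:390,::-1],None,fx=2.5,fy=2.5))
p,R=pose(); Rc,H=carrier(p,R); print('yaw',np.degrees(np.arctan2(*Rc.apply([1,0,0])[[1,0]])),'H',H,'tilt',tilt(R))
tg=[p+[0,0,-.005],p+[0,0,-.011],p+[0,0,-.016],p+[0,0,-.0195]]; rows(p,R,tg,[0]*4)
```

```text
[(22.5, np.float64(-0.024580181333662948), np.int64(2247), 2677, np.float64(-0.03593310632918901))]
base 992 ((13.529735565185547, -3.11224365234375), (155.70053100585938, 109.22154998779297), 87.68820190429688) slope [-0.0126  0.0063 -0.0258] world scene [ 0.5683 -0.2343  0.0378] H [ 0.5559 -0.2295  0.0674]
[-0.72 -0.28 -8.7 ] [ 0.81  0.03 -0.  ]
yaw -3.3523524802230247 H [ 0.55591224 -0.22947683  0.06735003] tilt -0.037321944645631766
[{"dp": [0.06, -0, 0.11], "twist": 0}, {"dp": [0.06, -0.01, 0.14], "twist": 0}, {"dp": [0.06, -0.01, 0.11], "twist": 0}, {"dp": [0.04, 0, 0.07], "twist": 0}]
```

View pics/s4.png

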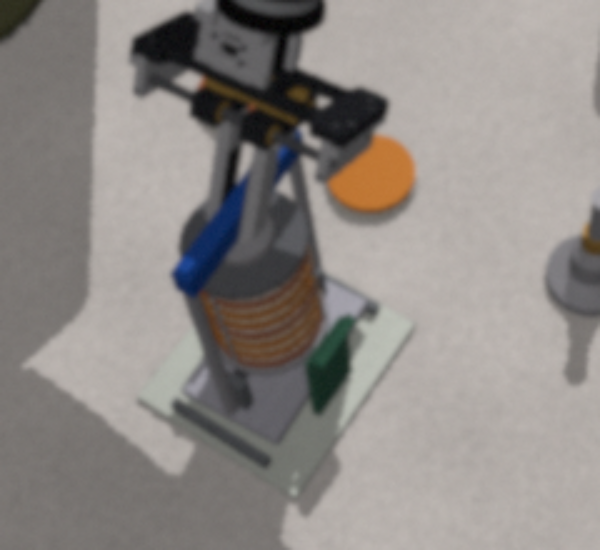

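step_arm(deltas=[{"dp": [0.06, 0, 0.11], "twist": 0}, {"dp": [0.06, 0, 0.13], "twist": 0}, {"dp": [0.05, 0, 0.1], "twist": 0}, {"dp": [0.03, 0, 0.05], "twist": 0}])

```text
time_s: 22.95
ee_pos: [0.5517, -0.2433, 0.2254]
eef_rot: [3.101, 0.468, 1.498]
force: [-0.1, 0.1, -7.7]
grip_width: 0.0176
grip_force: 57.8
```

step_arm(deltas=[{"dp": [0.02, 0, 0.03], "twist": 0}, {"dp": [0.01, 0.05, 0.02], "twist": 0}, {"dp": [0.01, 0.06, 0.02], "twist": 0}, {"dp": [0.01, 0.05, 0.02], "twist": 0}, {"dp": [0, 0.03, 0], "twist": 0}, {"dp": [0, 0, 0], "twist": 0}], squeeze=12)

```text
time_s: 23.55
ee_pos: [0.5598, -0.2436, 0.2228]
eef_rot: [3.099, 0.468, 1.497]
force: [0.2, 2.0, 0.3]
grip_width: 0.0184
grip_force: 12.0
```

Run:
```python
from st import *
P,R,r=measure(npic=1); print(r); o=ctrl.get_obs(); print(np.round(o['force'],2),np.round(o['moment'],2))
W=np.load('lt.npy')+(R*Rrel).apply([-.002,-.001,-.002]); X,Y,Z=W[...,0],W[...,1],W[...,2]
im=cv2.imread('lt.png'); hsv=cv2.cvtColor(im,cv2.COLOR_BGR2HSV)
m=(hsv[...,0]>95)&(hsv[...,0]<130)&(hsv[...,1]>120)&(Z>.2)&(Z<.29)&(np.hypot(X-.557,Y+.235)<.12); w=W[m]
print('bar',len(w),w.mean(0).round(4),np.percentile(w[:,2],[5,95]),cv2.minAreaRect((w[:,:2]*1000).astype(np.float32)))
a=np.radians(-5.65); c,s=np.cos(a),np.sin(a); dx,dy=X-.5592,Y+.2337; u=dx*c+dy*s; v=-dx*s+dy*c
b=(abs(u)<.06)&(abs(v)<.078)&(Z<.035)&(Z>.012); q=np.c_[u[b],v[b],Z[b]]
A=np.c_[q[:,:2],np.ones(len(q))]; print('base pts',len(q),'slope',np.linalg.lstsq(A,q[:,2],rcond=None)[0].round(4),np.percentile(q,[1,99],axis=0).round(4), cv2.minAreaRect((q[:,:2]*1000).astype(np.float32)))
```

```text
[(23.55, np.float64(-0.09400947851934476), np.int64(1983), 2535, np.float64(-0.03757821651103937))]
[-1.12  3.3   0.95] [ 0.52  0.38 -0.16]
bar 544 [ 0.5611 -0.2654  0.2477] [0.23426759 0.25304106] ((561.5646362304688, -241.30545043945312), (136.725830078125, 27.396223068237305), 81.96648406982422)
base pts 957 slope [ 0.0019 -0.0034  0.0195] [[-0.0438 -0.0755  0.0126]
 [ 0.056   0.077   0.0321]] ((1.1195259094238281, 0.6059112548828125), (115.38109588623047, 152.513916015625), 2.221721887588501)
```

step_arm(deltas=[{"dp": [0, 0, 0], "twist": 0.2}, {"dp": [0, 0, 0], "twist": 0.3}, {"dp": [0, 0, 0], "twist": 0}])

```text
time_s: 23.9
ee_pos: [0.5597, -0.2437, 0.2228]
eef_rot: [3.081, 0.466, 1.457]
force: [0.7, 2.1, 4.4]
grip_width: 0.0188
grip_force: 12.2
```

step_arm(deltas=[{"dp": [0, 0, 0], "twist": 0}, {"dp": [0, 0, 0], "twist": 0}, {"dp": [0, 0, 0], "twist": 0}, {"dp": [0, 0, 0], "twist": 0}, {"dp": [0, 0, 0], "twist": 0}, {"dp": [0, 0, 0], "twist": 0}, {"dp": [0, 0, 0], "twist": 0}, {"dp": [0, 0, 0], "twist": 0}], gripper=0.2)

```text
time_s: 24.7
ee_pos: [0.5595, -0.2436, 0.2222]
eef_rot: [3.082, 0.466, 1.458]
force: [0.2, -0.1, 1.3]
grip_width: 0.0564
grip_force: 0.0
```

Run:
```python
from st import *
p,R=pose(); o=ctrl.get_obs(); print(p,o['grip_width'],np.round(o['force'],1))
im,d=ctrl.camera('scene'); save('s5',cv2.resize(im[230:450,150:390],None,fx=2.5,fy=2.5))
s=np.r_[.01,.015,.02,.025,.025,.025,.025,.02,.015,.01]; rows(p,R,[p+[0,0,k] for k in np.cumsum(s)],[0]*10)
```

```text
[ 0.55946771 -0.24356241  0.22224671] 0.05636475752164191 [ 0.2 -0.1  1.3]
[{"dp": [-0.11, 0.01, -0.22], "twist": 0}, {"dp": [-0.17, 0.02, -0.34], "twist": 0}, {"dp": [-0.23, 0.03, -0.44], "twist": 0}, {"dp": [-0.28, 0.03, -0.56], "twist": 0}, {"dp": [-0.28, 0.04, -0.56], "twist": 0}, {"dp": [-0.28, 0.03, -0.56], "twist": 0}, {"dp": [-0.28, 0.03, -0.55], "twist": 0}, {"dp": [-0.22, 0.03, -0.45], "twist": 0}, {"dp": [-0.17, 0.02, -0.33], "twist": 0}, {"dp": [-0.11, 0.01, -0.23], "twist": 0}]
```

View pics/s5.png

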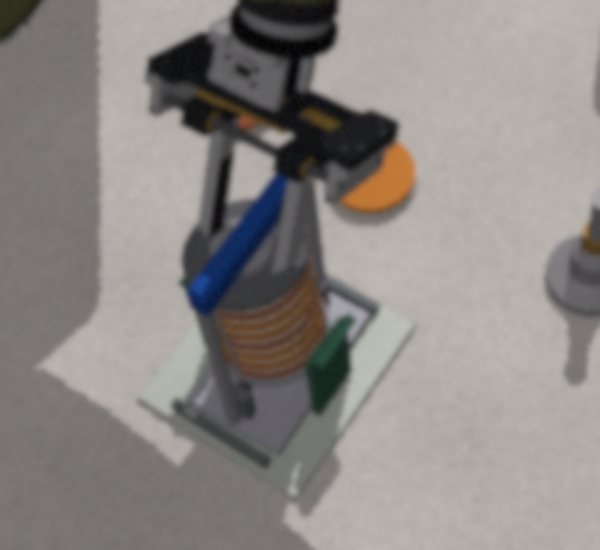

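The carrier sits in the dock between both rims, with the stack between the guides and the fingers clear of the bar. Next I retreat straight up.

step_arm(deltas=[{"dp": [-0.11, 0.01, -0.22], "twist": 0}, {"dp": [-0.17, 0.02, -0.34], "twist": 0}, {"dp": [-0.23, 0.03, -0.44], "twist": 0}, {"dp": [-0.28, 0.03, -0.56], "twist": 0}, {"dp": [-0.28, 0.04, -0.56], "twist": 0}, {"dp": [-0.28, 0.03, -0.56], "twist": 0}, {"dp": [-0.28, 0.03, -0.55], "twist": 0}, {"dp": [-0.22, 0.03, -0.45], "twist": 0}, {"dp": [-0.17, 0.02, -0.33], "twist": 0}, {"dp": [-0.11, 0.01, -0.23], "twist": 0}])

```text
time_s: 25.75
ee_pos: [0.5593, -0.2433, 0.4149]
eef_rot: [3.08, 0.466, 1.457]
force: [0.1, 0.1, 0.5]
grip_width: 0.0564
grip_force: 0.0
```

Run:
```python
from st import *
im,d=ctrl.camera('scene'); W=cloud('scene',d); X,Y,Z=W[...,0],W[...,1],W[...,2]; save('s6',cv2.resize(im[200:450,130:410],None,fx=2.5,fy=2.4))
hsv=cv2.cvtColor(im,cv2.COLOR_RGB2HSV)
m=(hsv[...,0]>95)&(hsv[...,0]<130)&(hsv[...,1]>120)&(np.hypot(X-.557,Y+.235)<.12)&(Z>.2)&(Z<.27); w=W[m]
print('bar',w.mean(0).round(4),np.percentile(w[:,2],[2,50,98]).round(4),cv2.minAreaRect((w[:,:2]*1000).astype(np.float32)))
a=np.radians(-5.65); c,s=np.cos(a),np.sin(a); dx,dy=X-.5592,Y+.2337; u=dx*c+dy*s; v=-dx*s+dy*c
b=(abs(u)<.05)&(abs(v)<.078)&(Z<.026)&(Z>.014); q=np.c_[u[b],v[b],Z[b]]
A=np.c_[q[:,:2],np.ones(len(q))]; print('base',len(q),np.linalg.lstsq(A,q[:,2],rcond=None)[0].round(4),np.percentile(q,[1,99],axis=0).round(4))
# stack angle in dock frame
b=(Z>.07)&(Z<.21)&(np.hypot(u,v)<.075)&(abs(v)<.052); q=np.c_[u[b],v[b],Z[b]-.048]
for dxx in(-.003,0,.003):
    t=least_squares(lambda x:res(x[0],q-[dxx,x[1],0]),[0,0],loss='soft_l1',f_scale=.002).x; print(dxx,t.round(3))
```

```text
bar [ 0.564  -0.2422  0.2476] [0.2336 0.2493 0.2536] ((561.6096801757812, -235.49087524414062), (147.3749542236328, 20.179054260253906), 85.81806945800781)
base 855 [ 0.0068 -0.0025  0.0192] [[-0.0439 -0.0754  0.0145]
 [ 0.0495  0.076   0.0247]]
-0.003 [-0.083  0.003]
0 [-0.109  0.003]
0.003 [-0.133  0.004]
```

View pics/s6.png

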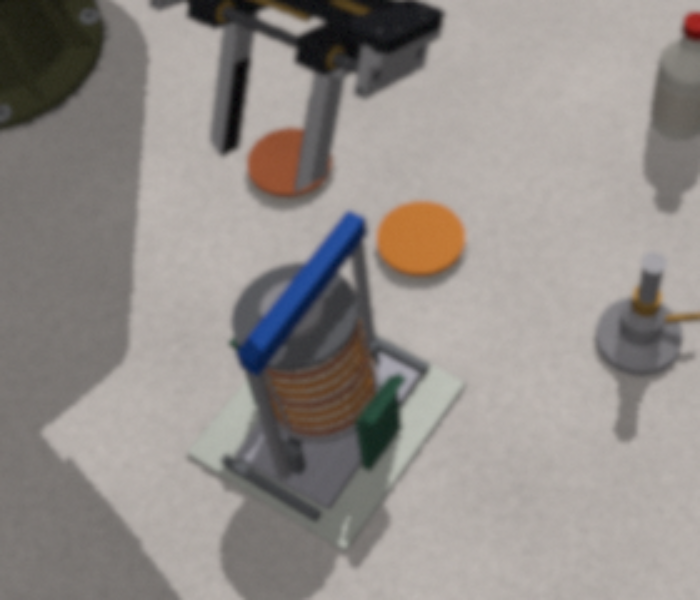

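```bash
python3 -c "
from station import ctrl; print(ctrl.hand_in())"
```

```text
the job is handed in; nothing more can be done
None
```

I carried the stack balanced in the air for over 8 s, seated the carrier flat in the dock and handed the job in at about 25.8 s. It sits about 2.5 mm off centre, so the stack leans about 0.12 rad against one guide plate, and no verdict came back.

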